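Check a casting in the bench caliper and load the rail tube

TASK

Take the casting from the stone plate, lay it flat and lengthwise between the jaws of the bench caliper, let go of it, and slide the jaw gently shut on it until the sprung anvil begins to yield, and hold that for a moment. Then load it into the tilted rail tube first, down to the end wall, followed by all the other castings on the bench in any order, each flat in the channel, fully under the lips, with the short flange end (the end nearer the tower) leading downhill. Finally leave the empty caliper shut, and leave the other things on the bench alone.

Things in the scene. Friction and masses are not known exactly. Their poses are not given: they have to be found in the camera images.
- sample: the casting on the stone plate at the start, to be checked: bare zinc, 0.08 to 0.13 kg; flat flange 40 long (x) x 30 wide (y) x 8 thick with a square tower 14 x 14 up to 38 above the underside. Tower axis at x = +8: the flange sticks out 5 mm beyond it at the +x end (short end), 19 mm at the -x end. Origin: centre of the underside, z up
- c1: another casting on the bench (may be absent): bare zinc, 0.08 to 0.13 kg; flat flange 40 long (x) x 30 wide (y) x 8 thick with a square tower 14 x 14 up to 38 above the underside. Tower axis at x = +8: the flange sticks out 5 mm beyond it at the +x end (short end), 19 mm at the -x end. Origin: centre of the underside, z up
- c2: another casting on the bench (may be absent): bare zinc, 0.08 to 0.13 kg; flat flange 40 long (x) x 30 wide (y) x 8 thick with a square tower 14 x 14 up to 38 above the underside. Tower axis at x = +8: the flange sticks out 5 mm beyond it at the +x end (short end), 19 mm at the -x end. Origin: centre of the underside, z up
- c3: another casting on the bench (may be absent): bare zinc, 0.08 to 0.13 kg; flat flange 40 long (x) x 30 wide (y) x 8 thick with a square tower 14 x 14 up to 38 above the underside. Tower axis at x = +8: the flange sticks out 5 mm beyond it at the +x end (short end), 19 mm at the -x end. Origin: centre of the underside, z up
- c4: another casting on the bench (may be absent): bare zinc, 0.08 to 0.13 kg; flat flange 40 long (x) x 30 wide (y) x 8 thick with a square tower 14 x 14 up to 38 above the underside. Tower axis at x = +8: the flange sticks out 5 mm beyond it at the +x end (short end), 19 mm at the -x end. Origin: centre of the underside, z up
- tube: tilted rail tube fixed on a grey stand: a channel sloping 28 degrees down along its +x (y across, z square out of its floor). Origin: middle of the channel floor where the lips begin. From x = 0 to +212 it is 33.5 wide and 11 high inside; two lips 3 thick close it above (tops 14 above the floor), leaving a 20 mm slot in the middle for the towers
- tray (a point): middle of the floor of the open tray above the tube, at the tube's x = -40 (tray from -79 to 0): side walls 10 high, 46 apart at the upper end narrowing to 33.5 at the lips, back wall 8 high. The floor is polished and slippery: a casting let go here slides down by itself until it meets the end wall or the casting before it
- foot (a point): foot of the tube: channel floor at the end wall (tube's x = +212; wall 34 high)
- gauge: bench caliper, a fixed dark steel bed 210 x 70, its top 20 above the bench (its z = 20). Origin: on the bench under the bed. Along its +x: the fixed-end anvil block with a dial (top 64). The sprung anvil's face stands at x = +50; the jaw's face at x = +50 minus jaw. Jaw and anvil faces are 34 wide (y) and reach 21 above the bed
- jaw_post (a point): top centre of the round post on the sliding jaw, 45 mm behind (-x) the jaw's face: 14 mm diameter with a 17 mm cap on its uppermost 4 mm, post standing from 12 to 50 above the bed; pinch it to slide the jaw
- jaw (a joint): gap between jaw and anvil in m: 0 shut, 0.07 wide open; the jaw moves along the gauge's -x as it grows, with 1.5 N of friction, and stays where it is left (the pressed anvil may push it back a little)
- anvil (a joint): how far the sprung anvil is pushed back (along the gauge's +x), m: 0 free to 0.008; it starts to yield at 2.4 N and takes 8.8 N at the end of its travel
- plate: stone inspection plate, 100 x 100 x 6, fixed, origin under its centre
- wrench: steel wrench, not part of the job; to be left where it is
- screwdriver: screwdriver, not part of the job; to be left where it is
- collar: flat steel collar, 44 dia x 10 tall, not part of the job; to be left where it is
- scrap: star-shaped piece of casting scrap, 5 thick, 50 across, not part of the job; to be left where it is
There are look-alikes about, which are no part of the job. What is shaped like the c4 but turquoise is not meant.

How it is judged:
On the way, in this order (a step that is already met when the one before it is completed fails the run):
1. the sample lies flat and lengthwise between jaw and anvil, let go, and both press on it so that the anvil yields (contact force between each of jaw, anvil and sample above 2.2 N and angle between the x axis of sample and the x axis of gauge, either way round below 0.2 rad and angle between sample's own z axis and vertical below 0.2 rad and y of sample in the frame of gauge between -0.015 and 0.015 m and contact force between the fingers and sample below 0.5 N), for 0.3 s.
2. the sample lies at the end wall of the tube, short end downhill (x of sample in the frame of tube between 0.18 and 0.2 m and y of sample in the frame of tube between -0.006 and 0.006 m and z of sample in the frame of tube between -0.006 and 0.006 m and angle between sample's own x axis and vertical above 1.8 rad and angle between the z axis of sample and the z axis of tube, either way round below 0.2 rad), for 0.2 s.
At the end, for the whole second after the job is handed in: every casting present lies at rest in the tube, flat on its floor, fully under the lips (its centre at least 15 mm past their beginning), short end downhill; the sample is lowest, within about 12 mm of the end wall; the caliper jaw is shut to within 5 mm (all of step 2 and x of c1 in the frame of tube between 0.015 and 0.2 m and y of c1 in the frame of tube between -0.006 and 0.006 m and z of c1 in the frame of tube between -0.006 and 0.006 m and angle between each of c1, c2, c3, c4's own x axis and vertical above 1.8 rad and angle between the z axis of each of c1, c2, c3, c4 and the z axis of tube, either way round below 0.2 rad and x of c2 in the frame of tube between 0.015 and 0.2 m and y of c2 in the frame of tube between -0.006 and 0.006 m and z of c2 in the frame of tube between -0.006 and 0.006 m and x of c3 in the frame of tube between 0.015 and 0.2 m and y of c3 in the frame of tube between -0.006 and 0.006 m and z of c3 in the frame of tube between -0.006 and 0.006 m and x of c4 in the frame of tube between 0.015 and 0.2 m and y of c4 in the frame of tube between -0.006 and 0.006 m and z of c4 in the frame of tube between -0.006 and 0.006 m and linear speed of each of sample, c1, c2, c3, c4 below 0.02 m/s and value of joint jaw below 0.005 m); the robot touches nothing.
It fails at once if the jaw squeezes the casting with more than 30 N (contact force between jaw and sample above 30 N).
It fails at once if a bystander is moved by more than 5 cm (distance of any of wrench, screwdriver, collar, scrap from where it was at the start of the episode above 0.05 m).
Of c1, c2, c3, c4 only 2 to 4 are there at a start; the rules pass over those that are not, and their reading is None.
At some moment in a run one of c1, c2, c3, c4 may be knocked a few centimetres aside while the robot is not near it.
It also fails if it takes over 210 s, if anything falls off the work surface, if the arm or the gripper's body presses on something with over 40 N, if the wrist force passes 120 N, or if a joint passes its speed limit or range.

ROBOT

A 6-joint arm with a two-finger parallel gripper is mounted at the origin on the work surface. World frame = base frame: x ahead of the robot, y to its left, z up, the work surface at z = 0. Lengths are in m, angles in rad, forces in N, time in s.
With the tool pointing down it reaches from about 0.375 to 0.9 m from the base axis. Payload 3.1 kg.
Tool frame: the origin (TCP) lies at the very end of the fingers, on their centre line; the grasp point (between the pads) lies 19 mm behind it (env.tcp_to_grasp is the distance from the TCP to the grasp point, in m); z points along the fingers, y is the line along which they close (so a half turn about z gives the same grasp; the last joint's range is limited). The gripper opens to 85 mm and grips with 20 to 120 N. Pads are 22 mm wide; open, the fingers measure 114 mm over their backs; the gripper's body (76 mm by 85 mm) begins 54 mm behind the grasp point. The pads swing forward as they close: fully open they stand 13 mm farther back than shut.
Start: joints at [0.976, 0.527, 1.433, -0, 1.181, -0.178], TCP at [0.253, 0.571, 0.231] pointing down, gripper open.
Joint ranges: [-3.08, 3.08], [-0.75, 2.2], [0.22, 2.44], [-1.43, 4.57], [0, 2.65], [-2.85, 2.85]. Speed limits (rad/s): [2.79, 2.79, 3.14, 3.14, 3.14, 3.14].

INTERFACE

Orientations are given as a unit quaternion [w, x, y, z].
In Python, from rig import observe, eyes, job, env gives the robot as it stands. The module is installed in compiled form; this text tells all that it offers.
- The arm moves only by the tool apply_moves, never from a script. Its argument "deltas" is a list that holds one entry, the list of rows, each a list of 6 numbers: the shift along the tool's x, y, z in units of 0.03 m (1.0 is 0.03 m), then the turn, a rotation vector about the tool's x, y, z in units of 0.12 rad (1.0 is 0.12 rad). In form: [[[dx, dy, dz, ax, ay, az], ...]]. A call has 1 to 8 rows; each row shifts and turns the commanded pose from where the row before left it, along the tool's axes as they then stand; what a row does not reach is not made up. A row lasts 1/12 s, in which the tool goes at most 41.7 mm and 7.16 degrees, less where a joint would pass 70% of its speed; a pose out of reach is approached as far as the arm can. A call with a number of a shift or a turn outside -1 to 1 is refused whole. A call with a gripper value outside its range is refused whole. "grip" is the gripper command: -1 is fully open, 1 is shut, values between are in proportion, set as the call begins (left out, the last holds). The fingers move at their own pace and stop on an object; "squeeze" is the grip in N (left out, the last holds). Time passes only in rows, so rows that do not move let the fingers close. It gives the time, the measured TCP pose, the force, the opening and the grip force at its end, in the units of the state.
- observe(): the state, without advancing time (a new reading comes with each control period).
- eyes.read_camera(name): name is "scene" or "side" or "wrist"; returns the picture (420x560x3 uint8, red, green, blue); there is no depth.
- eyes.camera_model(name): a dict with "intrinsics" (3x3 intrinsics, pixels), "world_to_cam" (4x4, takes a point from world to camera coordinates). Camera axes: x right, y down, z forward; pixel columns grow to the right and rows downward; lengths in m; the calibration is good to about 2 mm. A picture is of the moment at which its call begins: read the wrist's pose just before it. camera_model takes no time and is no camera call; for the wrist camera it gives the pose at the moment of the call.
- job.close_job(): hands the job in; it is judged then, once.
The state is a dict: "time": time; "q": joint angles; "joint_vel": joint speeds; "joint_efforts": joint torques, N m; "position": TCP position; "tcp_rot": TCP orientation; "wrist_force": force on the tool from outside, world axes, zero at the start; "torque": the same for the moment, N m; "opening": finger opening in m; "grasp_force": force on a finger pad.
Only numpy, scipy, OpenCV 4.12 (cv2) and the standard library are available. Lean on these libraries where they do the work, as an engineer would, in place of code of your own. Each camera call takes 0.05 s, during which the arm holds its last target. There are 200 camera calls.

## Working session

There is one attempt and no reset: what is moved stays moved. The work goes in short steps, Python scripts to look and compute and a tool call to move; the robot and the scene stay as the last step left them, time stands still between calls to the robot, and variables do not carry over. Pictures are saved under pics/ and viewed, at most 14 in all, crops included, and the job is handed in when it is done.

Besides the shell and the picture viewer there is one more tool, called after "Emit:" in YAML: its name, and indented under it one key for each argument. apply_moves: Moves the arm, as the interface text tells. Its arguments: {"type":"object","properties":{"deltas":{"type":"array"},"grip":{"type":"number"},"squeeze":{"type":"number"}},"required":["deltas"]}

```bash
mkdir -p pics; ls; python3 - <<'E'
from rig import observe, eyes, job, env
import cv2,numpy as np
s=observe();print(s)
for n in("scene","side","wrist"):
    m=eyes.camera_model(n);print(n,np.round(m["intrinsics"],1).tolist(),np.round(m["world_to_cam"],3).tolist())
    im=eyes.read_camera(n);cv2.imwrite(f"pics/{n}0.png",im[:,:,::-1])
a=[cv2.imread(f"pics/{n}0.png") for n in("scene","side")]
E
```

```text
pics
{'time': 0.0, 'q': array([ 9.75504197e-01,  5.28450312e-01,  1.43392409e+00,  7.45107333e-06,
        1.18139423e+00, -1.78511527e-01]), 'joint_vel': array([-4.28848365e-05,  3.64011090e-03, -5.94478093e-04, -7.08336270e-04,
        4.76280111e-04, -1.36860645e-03]), 'joint_efforts': array([ 3.71782862e-04, -4.42353666e+01, -1.78027278e+01, -1.79952531e-04,
        8.49402597e-03, -2.55330477e-06]), 'position': array([0.2525762 , 0.57089773, 0.23033643]), 'tcp_rot': array([-4.13711380e-04,  2.06886560e-01,  9.78364333e-01, -1.00626712e-03]), 'wrist_force': array([-0.23567985,  0.6390146 , -0.18543643]), 'torque': array([-0.08209014,  0.01663157, -0.00626289]), 'grasp_force': 0.0, 'opening': 0.08525623503517236}
scene [[477.9, 0.0, 282.7], [0.0, 477.9, 207.9], [0.0, 0.0, 1.0]] [[0.548, 0.837, 0.008, -0.318], [0.614, -0.395, -0.683, -0.261], [-0.569, 0.379, -0.73, 1.726], [0.0, 0.0, 0.0, 1.0]]
side [[454.3, 0.0, 279.1], [0.0, 454.3, 207.3], [0.0, 0.0, 1.0]] [[-0.971, -0.241, -0.015, 0.568], [-0.178, 0.756, -0.63, 0.152], [0.163, -0.609, -0.776, 1.473], [0.0, 0.0, 0.0, 1.0]]
wrist [[374.5, 0.0, 282.1], [0.0, 374.5, 208.3], [0.0, 0.0, 1.0]] [[0.405, 0.914, -0.002, -0.624], [0.875, -0.387, 0.29, -0.037], [0.264, -0.12, -0.957, 0.38], [0.0, 0.0, 0.0, 1.0]]
```

View pics/scene0.png

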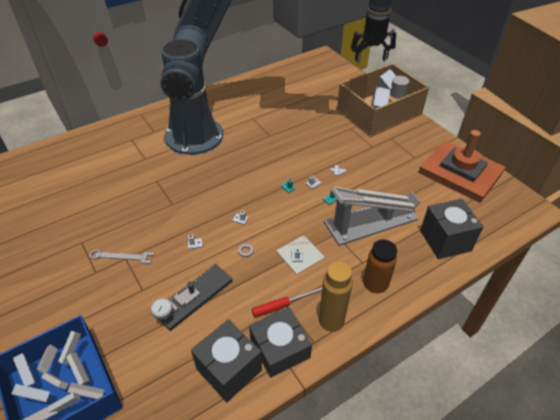

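View pics/side0.png

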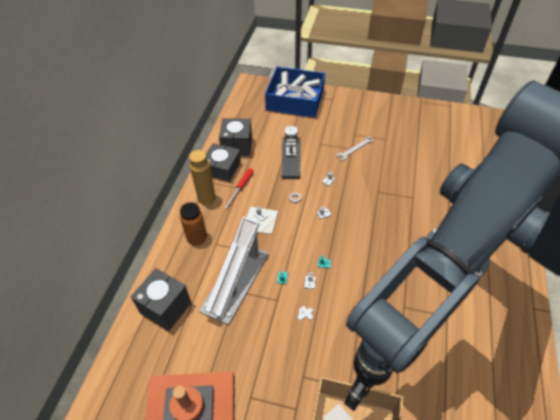

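The scene view shows the plate casting (the sample) at (297,254). Bare castings are at (194,241), (241,216) and (313,182), and turquoise look-alikes at (289,185) and (330,197). The star scrap is at (337,170), the collar at (246,250), the caliper at about (195,295) and the tube from about (335,195) to (415,205). Next is a close crop of the two views.

```bash
cat > h.py <<'E'
import numpy as np,cv2
from scipy.spatial.transform import Rotation as R
from rig import observe, eyes, job, env
def model(n):
    m=eyes.camera_model(n);return np.array(m["intrinsics"]),np.array(m["world_to_cam"])
def ray(m,px):
    K,T=m;Rm=T[:3,:3];c=-Rm.T@T[:3,3];d=Rm.T@np.linalg.solve(K,[px[0],px[1],1.]);return c,d
def onz(m,px,z):
    c,d=ray(m,px);return c+d*(z-c[2])/d[2]
def proj(m,p):
    K,T=m;q=K@(T[:3,:3]@np.asarray(p)+T[:3,3]);return q[:2]/q[2]
def two(m1,p1,m2,p2):
    c1,d1=ray(m1,p1);c2,d2=ray(m2,p2);s=np.linalg.lstsq(np.c_[d1,-d2],c2-c1,rcond=None)[0]
    a=c1+s[0]*d1;b=c2+s[1]*d2;return (a+b)/2,np.linalg.norm(a-b)
def tool():
    s=observe();w=s["tcp_rot"];return np.array(s["position"]),R.from_quat([w[1],w[2],w[3],w[0]])
def down(yaw): # tool z down; tool y axis at angle yaw in the world plane
    y=np.array([np.cos(yaw),np.sin(yaw),0]);z=np.array([0,0,-1.]);return R.from_matrix(np.c_[np.cross(y,z),y,z])
def plan(p,Rt,cmd=None):
    """rows-units total from the present pose to target, in present tool axes"""
    P,R0=cmd or tool();d=R0.inv().apply(np.asarray(p)-P)/.03;r=(R0.inv()*Rt).as_rotvec()/.12
    print("shift",np.round(d,2),"turn",np.round(r,2),"(units, start-tool axes)")
def snap(n,f,box=None,k=1):
    m=model(n);im=eyes.read_camera(n)[:,:,::-1].copy();cv2.imwrite(f"pics/raw_{f}.png",im)
    if box: x,y,w,h=box;im=im[y:y+h,x:x+w]
    cv2.imwrite(f"pics/{f}.png",cv2.resize(im,None,fx=k,fy=k,interpolation=cv2.INTER_CUBIC));np.savez(f"pics/{f}.npz",K=m[0],T=m[1])
def load(f):
    d=np.load(f"pics/{f}.npz");return d["K"],d["T"]
E
python3 - <<'E'
from h import *
s=cv2.imread("pics/scene0.png");d=cv2.imread("pics/side0.png")
a=cv2.resize(s[155:335,140:430],None,fx=2.7,fy=2.7,interpolation=cv2.INTER_CUBIC)
cv2.imwrite("pics/crop1.png",a)
S=model("scene")
for p in[(297,257),(194,244),(241,219),(313,185),(289,188),(330,200),(337,171),(246,250),(195,295)]:print(p,np.round(onz(S,p,0.0),3))
P,R0=tool();K,T=model("wrist");Rc=T[:3,:3].T;c=-Rc@T[:3,3]
print("cam in tool",R0.inv().apply(c-P).round(4),(R0.inv().as_matrix()@Rc).round(3).tolist())
E
```

```text
(297, 257) [0.653 0.001 0.   ]
(194, 244) [ 0.452 -0.223  0.   ]
(241, 219) [ 0.442 -0.06   0.   ]
(313, 185) [0.44 0.21 0.  ]
(289, 188) [0.409 0.137 0.   ]
(330, 200) [0.524 0.216 0.   ]
(337, 171) [0.429 0.317 0.   ]
(246, 250) [ 0.553 -0.108  0.   ]
(195, 295) [ 0.61  -0.297  0.   ]
cam in tool [ 0.0743  0.0008 -0.1419] [[-0.001, -0.957, -0.291], [1.0, -0.0, -0.001], [0.001, -0.291, 0.957]]
```

View pics/crop1.png

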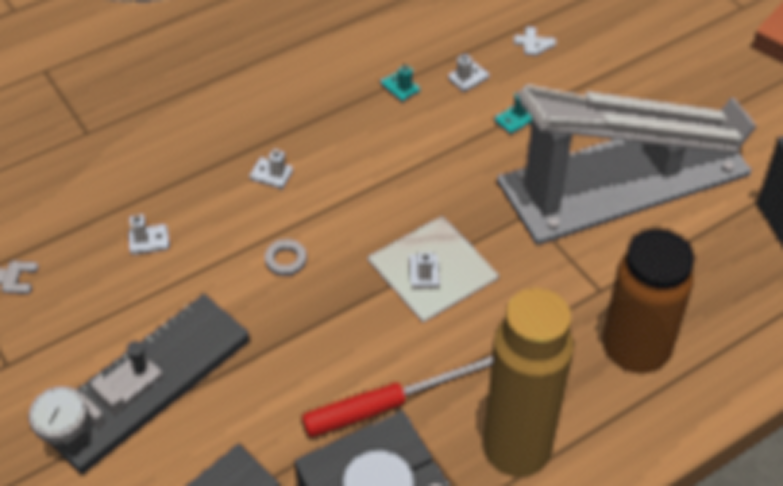

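The crop shows three bare castings, the sample on the plate, two turquoise look-alikes to leave alone, and the tube's tray end (upper) at about crop (540,105). I choose the plate casting and check from the wrist camera: view A over the tube, then view B over the caliper.

```bash
python3 - <<'E'
s=open("h.py").read()
s=s.replace("d=R0.inv().apply(np.asarray(p)-P)/.03;","d=Rt.inv().apply(np.asarray(p)-P)/.03;").replace("(units, start-tool axes)","(turn first, then shift in final axes)")
open("h.py","w").write(s)
E
python3 -c "
from h import *
plan([.52,.22,.32],down(np.pi/2))
plan([.52,-.13,.28],down(np.pi/2),([.52,.22,.32],down(np.pi/2)))"
```

```text
shift [ -8.91 -11.7   -2.98] turn [-0.01 -0.01 -3.47] (turn first, then shift in final axes)
shift [ -0.   -11.67   1.33] turn [0. 0. 0.] (turn first, then shift in final axes)
```

Emit:
apply_moves:
  deltas:
    - [[0,0,-0.75,0,0,-0.87],[0,0,-0.75,0,0,-0.87],[0,0,-0.75,0,0,-0.87],[0,0,-0.75,0,0,-0.86],[-0.74,-0.97,0,0,0,0],[-0.74,-0.97,0,0,0,0],[-0.74,-0.97,0,0,0,0],[-0.74,-0.97,0,0,0,0]]

```text
time: 0.82
position: [0.342, 0.4538, 0.3212]
tcp_rot: [-0.0, -0.0, 1.0, -0.0]
wrist_force: [1.4, 0.1, 0.1]
opening: 0.0854
grasp_force: 0.0
```

Emit:
apply_moves:
  deltas:
    - [[-0.74,-0.97,0,0,0,0],[-0.74,-0.97,0,0,0,0],[-0.74,-0.97,0,0,0,0],[-0.74,-0.97,0,0,0,0],[-0.74,-0.97,0,0,0,0],[-0.74,-0.97,0,0,0,0],[-0.74,-0.97,0,0,0,0],[-0.74,-0.97,0,0,0,0]]

```text
time: 1.48
position: [0.5198, 0.2205, 0.3211]
tcp_rot: [-0.0, 0.0, 1.0, -0.0]
wrist_force: [-0.1, 0.7, 0.4]
opening: 0.0854
grasp_force: 0.0
```

Emit:
apply_moves:
  deltas:
    - [[0,0,0,0,0,0],[0,0,0,0,0,0]]

```text
time: 1.65
position: [0.5202, 0.2205, 0.3208]
tcp_rot: [-0.001, 0.002, 1.0, 0.0]
wrist_force: [-0.3, 0.3, -0.8]
opening: 0.0854
grasp_force: 0.0
```

```bash
python3 -c "
from h import *
print(tool()[0]);snap('wrist','wA')"
```

```text
[0.52015971 0.22046584 0.32076008]
```

Emit:
apply_moves:
  deltas:
    - [[0,-1,0.2,0,0,0],[0,-1,0.2,0,0,0],[0,-1,0.2,0,0,0],[0,-1,0.2,0,0,0],[0,-1,0.2,0,0,0],[0,-1,0.2,0,0,0],[0,-1,0.2,0,0,0],[0,-1,0,0,0,0]]

```text
time: 2.37
position: [0.5175, -0.017, 0.2782]
tcp_rot: [-0.001, -0.001, 1.0, 0.001]
wrist_force: [1.0, 0.1, 0.8]
opening: 0.0852
grasp_force: 0.0
```

Emit:
apply_moves:
  deltas:
    - [[0,-1,0,0,0,0],[0,-1,0,0,0,0],[0,-1,0,0,0,0],[0,-0.7,0,0,0,0],[0,0,0,0,0,0],[0,0,0,0,0,0]]

```text
time: 2.87
position: [0.5189, -0.128, 0.2791]
tcp_rot: [-0.0, 0.0, 1.0, 0.001]
wrist_force: [-0.7, 0.2, 0.1]
opening: 0.085
grasp_force: 0.0
```

```bash
python3 -c "
from h import *
print(tool()[0]);snap('wrist','wB')"
```

```text
[ 0.51887678 -0.12799181  0.27913372]
```

View pics/wA.png

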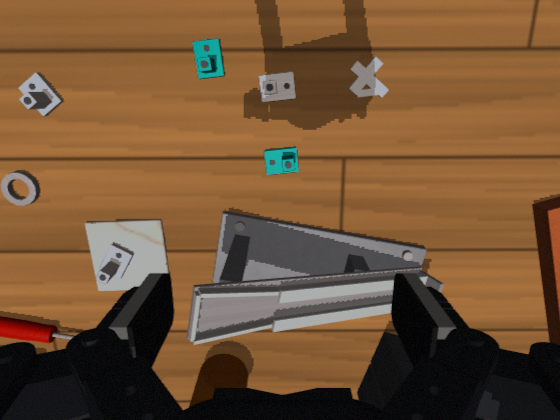

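View pics/wB.png

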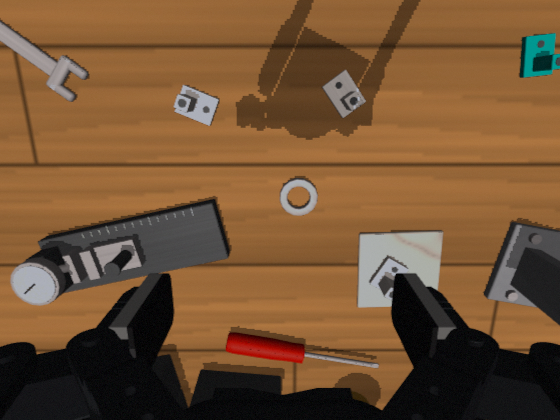

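View A: sample at about (113,265), casting at (277,87), scrap (369,77), turquoise at (208,58) and (282,160), tube tray at the left (193,315) with the foot at about (440,285). View B: castings at (196,104) and (345,93), collar (299,197), caliper with dial at (35,285) and post at about (120,258). The jaw looks nearly shut. I'll magnify the parts I need in one montage.

```bash
python3 - <<'E'
from h import *
A=cv2.imread("pics/wA.png");B=cv2.imread("pics/wB.png")
def c(I,x,y,w,h,k):
    return cv2.resize(I[y:y+h,x:x+w],(w*k,h*k),interpolation=cv2.INTER_CUBIC)
M=np.zeros((600,800,3),np.uint8)
def put(i,x,y): M[y:y+i.shape[0],x:x+i.shape[1]]=i
put(c(A,90,235,50,50,4),0,0)
put(c(A,253,62,50,50,4),200,0)
put(c(B,170,80,50,50,4),400,0)
put(c(B,320,65,50,50,4),600,0)
put(c(B,10,195,225,112,2),0,200)   
put(c(A,180,260,105,90,3),455,200)
put(c(A,390,260,60,60,2),455,470)
put(c(B,45,225,105,55,4),0,424) if False else put(c(B,45,230,110,58,3),0,425)
cv2.imwrite("pics/mont.png",M)
E
```

```text
(no output)
```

View pics/mont.png

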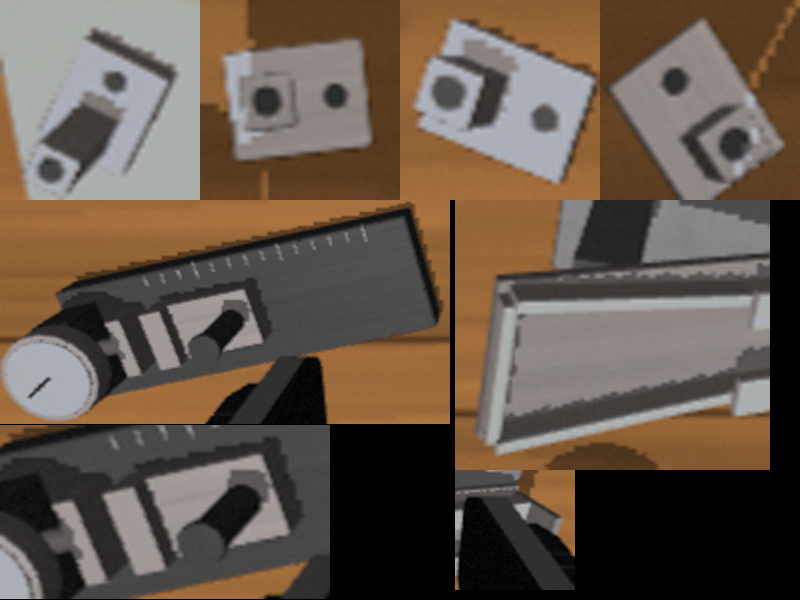

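```bash
python3 - <<'E'
from h import *
A=load("wA");B=load("wB")
def cast(n,m,t,h,z0):
    a=onz(m,t,z0+.038);b=onz(m,h,z0+.008);d=a-b;print(n,"tower",a[:2].round(4),"yaw x",round(np.arctan2(d[1],d[0]),3),"dist",np.linalg.norm(d[:2]).round(4))
cast("sample",A,(102.5,277.5),(118.75,255.5),.006)
cast("ca",A,(269.5,87.25),(286.75,86),0)
cast("cb",B,(182,103),(206.25,109.75),0)
cast("cc",B,(353.75,101),(338.75,85.5),0)
p=[onz(B,q,.02) for q in[(215,199),(229,255),(40,242.5)]]
print("bed",[x[:2].round(4) for x in p], np.linalg.norm(p[0]-p[1]),np.linalg.norm(p[0]-p[2]))
d=p[2]-p[0];print("gauge yaw",np.arctan2(d[1],d[0]));e=p[1]-p[0];print("end yaw",np.arctan2(e[1],e[0]))
q=onz(B,(112.7,268.3),.07);print("post",q)
for t in[(70,500),(105,585),(105,492),(140,575),(165,565)]: print(onz(B,(45+t[0]/3,230+(t[1]-425)/3),.041).round(4))
E
```

```text
sample tower [ 0.6613 -0.002 ] yaw x -0.54 dist 0.0189
ca tower [0.4381 0.2078] yaw x -1.473 dist 0.0191
cb tower [ 0.4525 -0.2257] yaw x -1.976 dist 0.0192
cc tower [ 0.4508 -0.0566] yaw x 0.629 dist 0.0188
bed [array([ 0.5556, -0.2017]), array([ 0.6231, -0.189 ]), array([ 0.6072, -0.4058])] 0.06874126391925117 0.21052786390939265
gauge yaw -1.3231090721249508
end yaw 0.18559448615032847
post [ 0.61560763 -0.30167391  0.07      ]
[ 0.6135 -0.3628  0.041 ]
[ 0.6483 -0.3555  0.041 ]
[ 0.6104 -0.3495  0.041 ]
[ 0.6441 -0.3417  0.041 ]
[ 0.64   -0.3317  0.041 ]
```

```bash
cat >> h.py <<'E'
def psi(a): return down(a-np.pi/2)   # tool x axis at world yaw a, pointing down
E
python3 -c "
from h import *
plan([.6156,-.3017,.12],psi(1.807))"
```

```text
shift [-6.41  1.78  5.31] turn [ 1.000e-02 -1.000e-02  1.113e+01] (turn first, then shift in final axes)
```

Emit:
apply_moves:
  deltas:
    - [[0,0,0,0,0,0.93],[0,0,0,0,0,0.93],[0,0,0,0,0,0.93],[0,0,0,0,0,0.93],[0,0,0,0,0,0.93],[0,0,0,0,0,0.93],[0,0,0,0,0,0.93],[0,0,0,0,0,0.93]]

```text
time: 3.58
position: [0.5189, -0.1261, 0.2793]
tcp_rot: [-0.0, 0.433, 0.901, 0.0]
wrist_force: [-0.1, -0.4, 0.0]
opening: 0.0855
grasp_force: 0.0
```

Emit:
apply_moves:
  deltas:
    - [[0,0,0,0,0,0.93],[0,0,0,0,0,0.93],[0,0,0,0,0,0.93],[0,0,0,0,0,0.9],[-0.9,0.25,0,0,0,0],[-0.9,0.25,0,0,0,0],[-0.9,0.25,0,0,0,0],[-0.9,0.25,0,0,0,0]]

```text
time: 4.25
position: [0.5742, -0.2248, 0.2795]
tcp_rot: [-0.0, 0.618, 0.786, 0.0]
wrist_force: [0.7, -0.7, -0.3]
opening: 0.0851
grasp_force: 0.0
```

Emit:
apply_moves:
  deltas:
    - [[-0.9,0.25,0.8,0,0,0],[-0.9,0.25,0.9,0,0,0],[-0.9,0.25,0.9,0,0,0],[-0.1,0,0.9,0,0,0],[0,0,0.9,0,0,0],[0,0,0.9,0,0,0],[0,0,0,0,0,0],[0,0,0,0,0,0]]

```text
time: 4.92
position: [0.6143, -0.3004, 0.1188]
tcp_rot: [-0.002, 0.618, 0.786, 0.0]
wrist_force: [0.7, 0.0, 0.3]
opening: 0.0854
grasp_force: 0.0
```

```bash
python3 -c "
from h import *
plan([.6156,-.3017,.037],psi(1.807));snap('wrist','wC')"
```

```text
shift [-0.05  0.03  2.73] turn [-0.02 -0.03  0.01] (turn first, then shift in final axes)
```

View pics/wC.png

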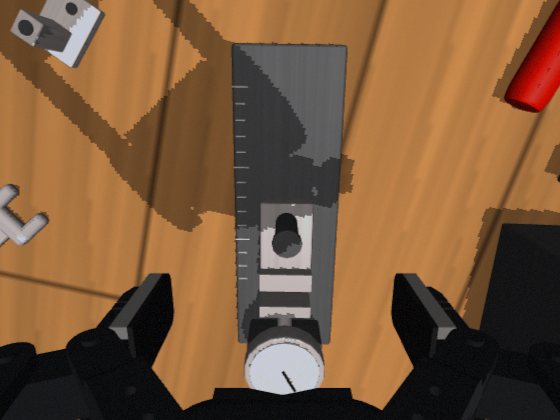

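The caliper is aligned with the image axis, the post cap is at (286,243) between the fingers, and the jaw gap is at about (285,290). I descend, pinch the post and open the jaw.

Emit:
apply_moves:
  deltas:
    - [[0,0.05,0.7,0,0,0],[0,0,0.7,0,0,0],[0,0,0.7,0,0,0],[0,0,0.6,0,0,0],[0,0,0,0,0,0]]

```text
time: 5.38
position: [0.6158, -0.3016, 0.0384]
tcp_rot: [-0.001, 0.619, 0.785, -0.0]
wrist_force: [-1.1, 0.7, 0.2]
opening: 0.0851
grasp_force: 0.0
```

Emit:
apply_moves:
  deltas:
    - [[0,0,0,0,0,0],[0,0,0,0,0,0],[0,0,0,0,0,0],[0,0,0,0,0,0],[0,0,0,0,0,0],[0,0,0,0,0,0],[0,0,0,0,0,0],[0,0,0,0,0,0]]
  grip: 1
  squeeze: 25

```text
time: 6.05
position: [0.6173, -0.3032, 0.0404]
tcp_rot: [0.001, 0.619, 0.785, 0.0]
wrist_force: [2.3, 0.8, 4.1]
opening: 0.0129
grasp_force: 26.1
```

Emit:
apply_moves:
  deltas:
    - [[0.3,0,0,0,0,0],[0.3,0,0,0,0,0],[0.3,0,0,0,0,0],[0.3,0,0,0,0,0],[0.3,0,0,0,0,0],[0.3,0,0,0,0,0]]

```text
time: 6.55
position: [0.6052, -0.2499, 0.0403]
tcp_rot: [0.002, 0.619, 0.785, 0.0]
wrist_force: [4.8, -1.0, 4.7]
opening: 0.0127
grasp_force: 26.2
```

Emit:
apply_moves:
  deltas:
    - [[0.05,0,0,0,0,0],[0.05,0,0,0,0,0],[0,0,0,0,0,0]]

```text
time: 6.8
position: [0.6044, -0.2463, 0.0403]
tcp_rot: [0.001, 0.619, 0.785, 0.001]
wrist_force: [3.8, 1.6, 5.5]
opening: 0.0128
grasp_force: 26.2
```

Emit:
apply_moves:
  deltas:
    - [[0.06,0,0,0,0,0],[0.06,0,0,0,0,0],[0,0,0,0,0,0],[0,0,0,0,0,0]]

```text
time: 7.13
position: [0.6044, -0.2461, 0.0403]
tcp_rot: [0.004, 0.619, 0.785, -0.0]
wrist_force: [4.4, -5.4, 3.5]
opening: 0.0129
grasp_force: 26.0
```

```bash
python3 -c "
from h import *
snap('scene','s1',(130,240,140,90),5)
print(observe()['position'],observe()['wrist_force'],observe()['torque'])"
```

```text
[ 0.60439798 -0.24607331  0.0403097 ] [ 4.76547061 -6.4486065   3.18450852] [-0.88029919 -0.71249286  0.01920794]
```

Emit:
apply_moves:
  deltas:
    - [[0,0,0,0,0,0],[0,0,0,0,0,0],[0,0,0,0,0,0],[0,0,0,0,0,0]]
  grip: -1

```text
time: 7.52
position: [0.6004, -0.2425, 0.0382]
tcp_rot: [-0.002, 0.619, 0.785, -0.0]
wrist_force: [-0.7, 0.8, -0.1]
opening: 0.0608
grasp_force: 0.0
```

Emit:
apply_moves:
  deltas:
    - [[0,0,-1,0,0,0],[0,0,-1,0,0,0],[0,0,-1,0,0,0],[0,0,-1,0,0,0],[0,0,0,0,0,0],[0,0,0,0,0,0]]

```text
time: 8.02
position: [0.6027, -0.2441, 0.1612]
tcp_rot: [0.002, 0.619, 0.785, 0.0]
wrist_force: [-0.9, 0.2, -0.4]
opening: 0.0853
grasp_force: 0.0
```

```bash
python3 -c "
from h import *
snap('wrist','wD')
plan([.6613,-.002,.16],psi(-.54))
plan([.6613,-.002,.017],psi(-.54))"
```

```text
shift [-2.43 -7.93 -0.02] turn [-1.000e-02  0.000e+00  1.955e+01] (turn first, then shift in final axes)
shift [-2.43 -7.93  4.75] turn [-1.000e-02  0.000e+00  1.955e+01] (turn first, then shift in final axes)
```

View pics/wD.png

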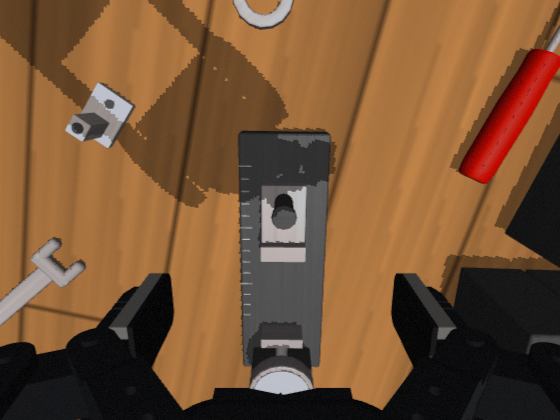

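The jaw is fully open: jaw face at (283,245), bare bed between it and the anvil at (282,330). I'll compute the bottle positions for clearance, then approach the sample with the camera on the base side.

```bash
python3 -c "
from h import *
D=load('wD');q=onz(D,(284,219),.07);print('post',q,'from dead-reckoning .6040,-.2467')
S=model('scene');d=model('side')
for a,b in[((339,272),(200,157)),((383,250),(190,212))]: print('bottle top',two(S,a,d,b))
plan([.6613,-.002,.16],psi(2.6))"
```

```text
post [ 0.60512137 -0.24715016  0.07      ] from dead-reckoning .6040,-.2467
bottle top (array([ 0.86146025, -0.04014661,  0.20703906]), np.float64(0.009104035317252348))
bottle top (array([0.83757186, 0.13138809, 0.13926869]), np.float64(0.0005069567172791028))
shift [ 2.44  7.92 -0.02] turn [-0.   -0.01 -6.62] (turn first, then shift in final axes)
```

Emit:
apply_moves:
  deltas:
    - [[0,0,0,0,0,-0.95],[0,0,0,0,0,-0.95],[0,0,0,0,0,-0.95],[0,0,0,0,0,-0.95],[0,0,0,0,0,-0.95],[0,0,0,0,0,-0.95],[0,0,0,0,0,-0.92],[0.3,0.99,0,0,0,0]]

```text
time: 8.73
position: [0.608, -0.2179, 0.1568]
tcp_rot: [-0.002, 0.268, 0.963, -0.001]
wrist_force: [1.4, -0.0, 0.8]
opening: 0.0856
grasp_force: 0.0
```

Emit:
apply_moves:
  deltas:
    - [[0.3,0.99,0,0,0,0],[0.3,0.99,0,0,0,0],[0.3,0.99,0,0,0,0],[0.3,0.99,0,0,0,0],[0.3,0.99,0,0,0,0],[0.3,0.99,0,0,0,0],[0.3,0.99,0,0,0,0],[0,0,0,0,0,0]]

```text
time: 9.4
position: [0.6619, 0.003, 0.1567]
tcp_rot: [-0.003, 0.265, 0.964, 0.001]
wrist_force: [0.3, -0.6, -0.4]
opening: 0.0852
grasp_force: 0.0
```

```bash
python3 -c "
from h import *
plan([.6613,-.002,.017],psi(2.6));snap('wrist','wE')
m=load('wE');print('tower top expected px',proj(m,[.6613,-.002,.044]))"
```

```text
shift [-0.07 -0.15  4.66] turn [ 0.01 -0.05  0.04] (turn first, then shift in final axes)
tower top expected px [274.66131033 208.08192479]
```

View pics/wE.png

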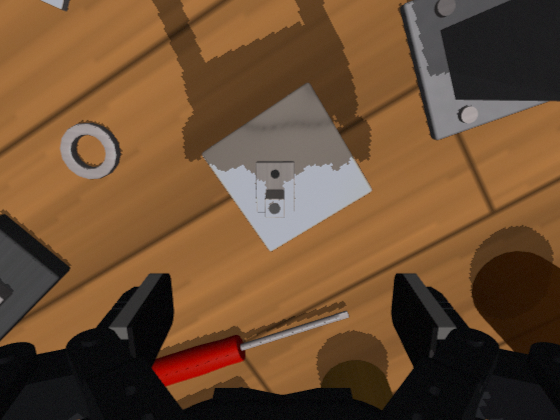

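The tower top is at (274,208), exactly where expected, and the casting is upright in the image. I descend, grip and lift.

Emit:
apply_moves:
  deltas:
    - [[-0.07,-0.15,0.9,0,0,0],[0,0,0.9,0,0,0],[0,0,0.9,0,0,0],[0,0,0.9,0,0,0],[0,0,0.8,0,0,0],[0,0,0.2,0,0,0],[0,0,0,0,0,0]]

```text
time: 10.03
position: [0.6593, -0.0089, 0.0178]
tcp_rot: [-0.004, 0.268, 0.963, -0.001]
wrist_force: [-0.5, 0.2, -0.8]
opening: 0.0854
grasp_force: 0.0
```

Emit:
apply_moves:
  deltas:
    - [[0,0,0,0,0,0],[0,0,0,0,0,0],[0,0,0,0,0,0],[0,0,0,0,0,0],[0,0,0,0,0,0],[0,0,0,0,0,0],[0,0,0,0,0,0],[0,0,0,0,0,0]]
  grip: 1
  squeeze: 30

```text
time: 10.7
position: [0.6633, -0.0083, 0.0224]
tcp_rot: [0.001, 0.267, 0.964, 0.0]
wrist_force: [-0.8, 0.3, 6.5]
opening: 0.0132
grasp_force: 31.4
```

Emit:
apply_moves:
  deltas:
    - [[0,0,-1,0,0,0],[0,0,-1,0,0,0],[0,0,-1,0,0,0],[0,0,-1,0,0,0],[0,0,0,0,0,0],[0,0,0,0,0,0]]

```text
time: 11.2
position: [0.6635, -0.0084, 0.1432]
tcp_rot: [0.002, 0.267, 0.964, 0.0]
wrist_force: [0.1, -0.4, -0.7]
opening: 0.0128
grasp_force: 30.6
```

```bash
python3 -c "
from h import *
xg=np.array([np.cos(-1.335),np.sin(-1.335)]);post=np.array([.6048,-.247])
# casting x along +gauge, centre at gauge x=15 -> tower at 23 ; post at -65
t=post+xg*.088;print(t)
plan([*t,.14],psi(1.807));plan([*t,.032],psi(1.807))"
```

```text
[ 0.62535833 -0.33256492]
shift [-10.21  -3.76   0.11] turn [0.02 0.03 6.61] (turn first, then shift in final axes)
shift [-10.21  -3.76   3.71] turn [0.02 0.03 6.61] (turn first, then shift in final axes)
```

Emit:
apply_moves:
  deltas:
    - [[0,0,0,0,0,0.95],[0,0,0,0,0,0.95],[0,0,0,0,0,0.95],[0,0,0,0,0,0.95],[0,0,0,0,0,0.95],[0,0,0,0,0,0.95],[0,0,0,0,0,0.91],[0,0,0,0,0,0]]

```text
time: 11.87
position: [0.6607, -0.008, 0.1387]
tcp_rot: [-0.002, 0.62, 0.785, -0.001]
wrist_force: [0.4, 0.4, -1.2]
opening: 0.0133
grasp_force: 30.6
```

Emit:
apply_moves:
  deltas:
    - [[-0.93,-0.34,0,0,0,0],[-0.93,-0.34,0,0,0,0],[-0.93,-0.34,0,0,0,0],[-0.93,-0.34,0,0,0,0],[-0.93,-0.34,0,0,0,0],[-0.93,-0.34,0,0,0,0],[-0.93,-0.34,0,0,0,0],[-0.93,-0.34,0,0,0,0]]

```text
time: 12.53
position: [0.6339, -0.2452, 0.1394]
tcp_rot: [-0.002, 0.618, 0.786, -0.0]
wrist_force: [-1.0, -0.1, -0.9]
opening: 0.0135
grasp_force: 30.6
```

Emit:
apply_moves:
  deltas:
    - [[-0.93,-0.34,0,0,0,0],[-0.93,-0.34,0,0,0,0],[-0.7,-0.3,0,0,0,0],[0,0,0,0,0,0],[0,0,0,0,0,0],[0,0,0,0,0,0],[0,0,0,0,0,0]]

```text
time: 13.12
position: [0.6243, -0.3242, 0.1403]
tcp_rot: [-0.001, 0.618, 0.786, 0.0]
wrist_force: [0.5, 0.6, -0.6]
opening: 0.0132
grasp_force: 30.6
```

```bash
python3 -c "
from h import *
plan([.6254,-.3326,.036],psi(1.807));snap('wrist','wF');print(tool()[0])"
```

```text
shift [-0.28 -0.03  3.48] turn [-0.01 -0.02  0.02] (turn first, then shift in final axes)
[ 0.62457171 -0.32420714  0.14064069]
```

View pics/wF.png

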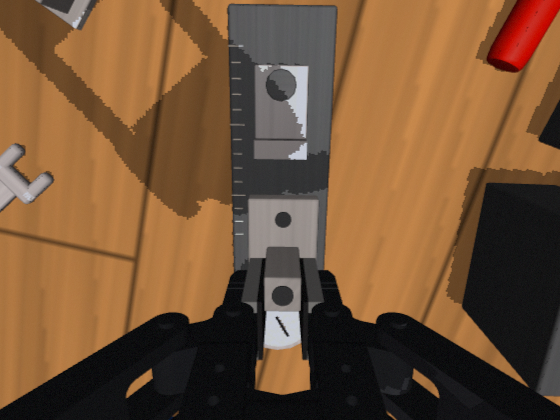

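The casting hangs level and in line with the bed: tower hole (283,296), flange hole (283,219), jaw face at about (283,160).

```bash
python3 -c "
from h import *
m=load('wF');P,R0=tool()
for d in(.0164,.0124):
  a=onz(m,(283,296),P[2]-d+.038);b=onz(m,(283,219),P[2]-d+.008);print(np.linalg.norm((a-b)[:2]),R0.inv().apply(a-P)*1000)
j=onz(m,(283,159),.041);p=onz(m,(281,82),.07);print('jaw face',j,'post',p)
xg=np.array([np.cos(-1.335),np.sin(-1.335)]);print((j[:2]-p[:2])@xg,'TCP ahead of jawface',(P-j)[:2]@xg)"
```

```text
0.019261474347006244 [  5.36424319   0.27611703 -21.59192595]
0.018287596406683513 [  7.67628349   0.26950352 -25.58831152]
jaw face [ 0.61665144 -0.28996421  0.041     ] post [ 0.6046534  -0.24520064  0.07      ]
0.0463278465727798 TCP ahead of jawface 0.03514569778362641
```

Emit:
apply_moves:
  deltas:
    - [[-0.4,-0.03,0,0,0,0],[0,0,0.8,0,0,0],[0,0,0.8,0,0,0],[0,0,0.8,0,0,0],[0,0,0.6,0,0,0],[0,0,0.3,0,0,0],[0,0,0.13,0,0,0],[0,0,0,0,0,0]]

```text
time: 13.83
position: [0.6267, -0.3377, 0.0381]
tcp_rot: [-0.0, 0.619, 0.786, -0.0]
wrist_force: [-1.2, 0.8, -1.0]
opening: 0.0135
grasp_force: 30.6
```

Emit:
apply_moves:
  deltas:
    - [[0,0,0,0,0,0],[0,0,0,0,0,0]]

```text
time: 14.0
position: [0.6278, -0.3386, 0.0401]
tcp_rot: [0.002, 0.619, 0.786, 0.0]
wrist_force: [-0.8, 0.4, -0.7]
opening: 0.0134
grasp_force: 30.6
```

Emit:
apply_moves:
  deltas:
    - [[0,0,0.05,0,0,0],[0,0,0.05,0,0,0],[0,0,0,0,0,0],[0,0,0,0,0,0]]

```text
time: 14.33
position: [0.6273, -0.3384, 0.0365]
tcp_rot: [0.001, 0.619, 0.785, 0.0]
wrist_force: [0.1, -0.2, 3.3]
opening: 0.0135
grasp_force: 31.1
```

Emit:
apply_moves:
  deltas:
    - [[0,0,0,0,0,0],[0,0,0,0,0,0],[0,0,0,0,0,0],[0,0,0,0,0,0],[0,0,0,0,0,0],[0,0,0,0,0,0]]
  grip: -1

```text
time: 14.83
position: [0.6265, -0.3377, 0.0352]
tcp_rot: [-0.0, 0.619, 0.785, -0.0]
wrist_force: [0.0, -0.4, 0.8]
opening: 0.0839
grasp_force: 0.0
```

Emit:
apply_moves:
  deltas:
    - [[0,0,-1,0,0,0],[0,0,-1,0,0,0],[0,0,-1,0,0,0],[0.7,0,-0.4,0,0,0],[0.9,0,0,0,0,0],[0.9,0,0,0,0,0],[0,0,0,0,0,0],[0,0,0,0,0,0]]

```text
time: 15.5
position: [0.6087, -0.2633, 0.1376]
tcp_rot: [-0.0, 0.618, 0.786, -0.0]
wrist_force: [0.9, -0.1, -0.4]
opening: 0.0853
grasp_force: 0.0
```

Emit:
apply_moves:
  deltas:
    - [[0,0,0,0,0,0],[0,0,0,0,0,0],[0,0,0,0,0,0]]

```text
time: 15.75
position: [0.6094, -0.2661, 0.1372]
tcp_rot: [0.0, 0.619, 0.785, -0.0]
wrist_force: [0.7, -0.2, 0.3]
opening: 0.0851
grasp_force: 0.0
```

```bash
python3 -c "
from h import *
plan([.6048,-.2465,.037],psi(1.807));snap('wrist','wG');print(tool()[0])"
```

```text
shift [0.67 0.   3.34] turn [ 0.    0.01 -0.01] (turn first, then shift in final axes)
[ 0.60929374 -0.26601908  0.13717514]
```

View pics/wG.png

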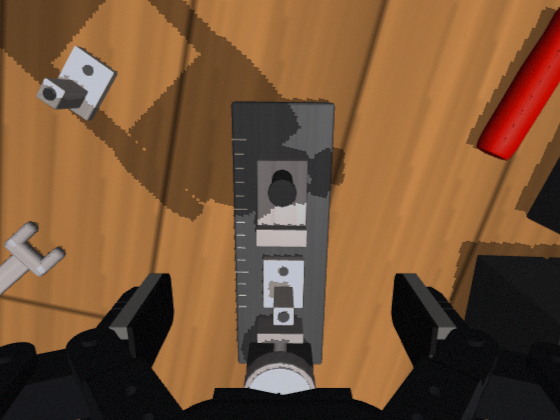

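The casting lies flat between jaw face (y≈247) and anvil (y≈335), centred at column 283. I pinch the post at (282,190) and close gently.

Emit:
apply_moves:
  deltas:
    - [[0.67,0,0,0,0,0],[0,0,0.8,0,0,0],[0,0,0.8,0,0,0],[0,0,0.8,0,0,0],[0,0,0.6,0,0,0],[0,0,0.3,0,0,0],[0,0,0,0,0,0]]

```text
time: 16.38
position: [0.6029, -0.2451, 0.0358]
tcp_rot: [-0.002, 0.619, 0.785, -0.0]
wrist_force: [-0.4, -0.1, 1.4]
opening: 0.0856
grasp_force: 0.0
```

Emit:
apply_moves:
  deltas:
    - [[0,0,0,0,0,0],[0,0,0,0,0,0],[0,0,0,0,0,0],[0,0,0,0,0,0],[0,0,0,0,0,0],[0,0,0,0,0,0],[0,0,0,0,0,0],[0,0,0,0,0,0]]
  grip: 1
  squeeze: 25

```text
time: 17.05
position: [0.6044, -0.2456, 0.0393]
tcp_rot: [0.0, 0.619, 0.786, -0.0]
wrist_force: [-1.4, -0.4, 4.6]
opening: 0.0132
grasp_force: 25.7
```

Emit:
apply_moves:
  deltas:
    - [[-0.12,0,0,0,0,0],[-0.12,0,0,0,0,0],[-0.12,0,0,0,0,0],[-0.12,0,0,0,0,0],[-0.12,0,0,0,0,0],[-0.12,0,0,0,0,0],[-0.12,0,0,0,0,0],[0,0,0,0,0,0]]

```text
time: 17.72
position: [0.61, -0.2703, 0.0392]
tcp_rot: [-0.0, 0.619, 0.785, -0.0]
wrist_force: [-3.2, -0.6, 6.0]
opening: 0.0128
grasp_force: 25.9
```

Emit:
apply_moves:
  deltas:
    - [[0,0,0,0,0,0],[0,0,0,0,0,0]]

```text
time: 17.88
position: [0.61, -0.2703, 0.0393]
tcp_rot: [0.0, 0.619, 0.785, -0.0]
wrist_force: [-2.6, -1.1, 6.3]
opening: 0.0131
grasp_force: 25.9
```

Emit:
apply_moves:
  deltas:
    - [[-0.06,0,0,0,0,0],[-0.06,0,0,0,0,0],[-0.06,0,0,0,0,0],[0,0,0,0,0,0],[0,0,0,0,0,0]]

```text
time: 18.3
position: [0.611, -0.2749, 0.0392]
tcp_rot: [-0.001, 0.619, 0.785, -0.0]
wrist_force: [-3.4, 1.2, 6.7]
opening: 0.013
grasp_force: 26.0
```

Emit:
apply_moves:
  deltas:
    - [[-0.05,0,0,0,0,0],[-0.05,0,0,0,0,0],[0,0,0,0,0,0],[0,0,0,0,0,0]]

```text
time: 18.63
position: [0.6113, -0.2762, 0.0393]
tcp_rot: [-0.002, 0.619, 0.785, 0.0]
wrist_force: [-3.3, 4.9, 8.5]
opening: 0.0127
grasp_force: 26.1
```

```bash
python3 -c "
from h import *
snap('wrist','wH')"
```

Emit:
apply_moves:
  deltas:
    - [[-0.05,0,0,0,0,0],[-0.05,0,0,0,0,0],[0,0,0,0,0,0],[0,0,0,0,0,0],[0,0,0,0,0,0],[0,0,0,0,0,0],[0,0,0,0,0,0],[0,0,0,0,0,0]]

```text
time: 19.35
position: [0.6117, -0.2782, 0.0392]
tcp_rot: [-0.003, 0.619, 0.785, 0.001]
wrist_force: [-2.9, 5.6, 9.2]
opening: 0.0127
grasp_force: 26.2
```

```bash
python3 - <<'E'
from h import *
snap('wrist','wI')
# compare before/after side by side, cropped
a=cv2.imread('pics/raw_wH.png');b=cv2.imread('pics/raw_wI.png')
cv2.imwrite('pics/hi.png',cv2.resize(np.hstack([a[130:400,220:345],b[130:400,220:345]]),None,fx=2.2,fy=2.2))
E
```

```text
(no output)
```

View pics/hi.png

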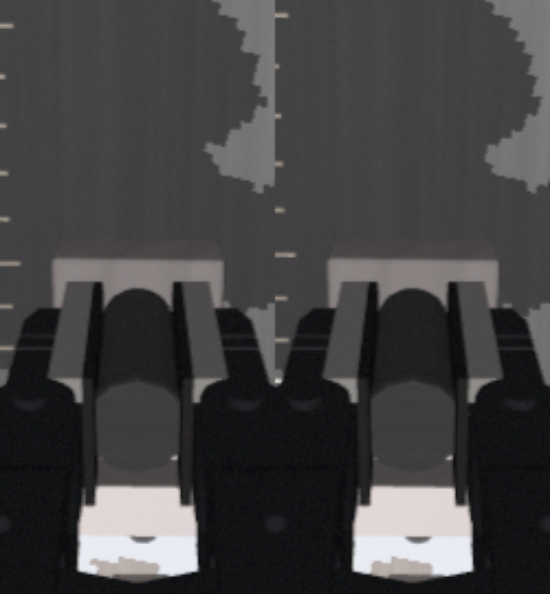

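The jaw block touches the casting in both shots. The force and the 33 mm of travel fit an anvil that has yielded about 3 mm. I press a hair more and hold, then open the jaw again.

Emit:
apply_moves:
  deltas:
    - [[-0.05,0,0,0,0,0],[0,0,0,0,0,0],[0,0,0,0,0,0],[0,0,0,0,0,0],[0,0,0,0,0,0],[0,0,0,0,0,0],[0,0,0,0,0,0],[0,0,0,0,0,0]]

```text
time: 20.07
position: [0.6119, -0.2791, 0.0393]
tcp_rot: [-0.003, 0.619, 0.785, 0.001]
wrist_force: [-4.4, 6.8, 9.5]
opening: 0.0131
grasp_force: 26.3
```

Emit:
apply_moves:
  deltas:
    - [[0.2,0,0,0,0,0],[0.2,0,0,0,0,0],[0.2,0,0,0,0,0],[0.2,0,0,0,0,0],[0.2,0,0,0,0,0],[0.15,0,0,0,0,0],[0.05,0,0,0,0,0],[0,0,0,0,0,0]]

```text
time: 20.73
position: [0.6048, -0.2474, 0.0392]
tcp_rot: [0.0, 0.619, 0.786, -0.0]
wrist_force: [-1.8, 0.5, 6.4]
opening: 0.0129
grasp_force: 25.9
```

Emit:
apply_moves:
  deltas:
    - [[0,0,0,0,0,0],[0,0,0,0,0,0],[0,0,0,0,0,0],[0,0,0,0,0,0],[0,0,0,0,0,0],[0,0,0,0,0,0]]
  grip: -1

```text
time: 21.23
position: [0.6049, -0.2473, 0.0381]
tcp_rot: [-0.0, 0.619, 0.785, 0.0]
wrist_force: [0.5, 0.1, -1.1]
opening: 0.0835
grasp_force: 0.0
```

Emit:
apply_moves:
  deltas:
    - [[0,0,-1,0,0,0],[0,0,-1,0,0,0],[0,0,-1,0,0,0],[0,0,-1,0,0,0],[0,0,0,0,0,0],[0,0,0,0,0,0],[0,0,0,0,0,0]]

```text
time: 21.82
position: [0.6044, -0.247, 0.158]
tcp_rot: [-0.0, 0.619, 0.785, -0.0]
wrist_force: [-0.1, 0.9, -0.4]
opening: 0.0853
grasp_force: 0.0
```

```bash
python3 - <<'E'
from h import *
snap('wrist','wJ')
g=cv2.imread('pics/raw_wJ.png');print(tool()[0])
# dark hole discs on bright casting, and post cap: list small dark blobs in the caliper column
gray=cv2.cvtColor(g,cv2.COLOR_BGR2GRAY)
br=((gray>140)&(g.max(2).astype(int)-g.min(2)<40)).astype(np.uint8)
br[:, :235]=0;br[:,335:]=0
n,l,s,c=cv2.connectedComponentsWithStats(br)
for i in range(1,n):
    if s[i,4]>60:print(s[i],c[i].round(1))
E
```

```text
[ 0.60393204 -0.24679751  0.15715146]
[235   0  56  22 672] [262.5  10.1]
[ 261  189   45   54 1287] [284.3 222.1]
[260 248  45  15 659] [282.4 254.8]
[ 266  287   37   42 1003] [284.3 303.5]
[261 331  41  17 342] [282.4 340.7]
[ 250  367   62   27 1155] [280.4 381. ]
```

```bash
python3 - <<'E'
from h import *
m=load('wJ');xg=np.array([np.cos(-1.335),np.sin(-1.335)])
e=onz(m,(284.3,287),.028);post=onz(m,(284,217),.07);jf=onz(m,(282.4,263),.041);af=onz(m,(282.4,331),.041)
print('long end',e,'tower',e[:2]+.028*xg,'jawface',jf,'anvil',af,(af-jf)[:2]@xg,(e-jf)[:2]@xg)
t=e[:2]+.023*xg   # 5 mm short of tower axis
print(t);plan([*t,.14],psi(-1.335))
E
```

```text
long end [ 0.62351965 -0.31893428  0.028     ] tower [ 0.63006093 -0.34615948] jawface [ 0.61563055 -0.29266641  0.041     ] anvil [ 0.62955923 -0.35068218  0.041     ] 0.05966437278890291 0.027384022683021127
[ 0.62889285 -0.34129783]
shift [ 3.26 -0.07  0.57] turn [ 2.000e-02 -2.000e-02 -2.618e+01] (turn first, then shift in final axes)
```

Emit:
apply_moves:
  deltas:
    - [[0,0,0,0,0,0.97],[0,0,0,0,0,0.97],[0,0,0,0,0,0.97],[0,0,0,0,0,0.97],[0,0,0,0,0,0.97],[0,0,0,0,0,0.97],[0,0,0,0,0,0.97],[0,0,0,0,0,0.97]]

```text
time: 22.53
position: [0.6037, -0.2467, 0.1561]
tcp_rot: [-0.002, 0.907, 0.421, -0.001]
wrist_force: [-0.0, -1.2, 0.4]
opening: 0.0856
grasp_force: 0.0
```

Emit:
apply_moves:
  deltas:
    - [[0,0,0,0,0,0.97],[0,0,0,0,0,0.97],[0,0,0,0,0,0.97],[0,0,0,0,0,0.97],[0,0,0,0,0,0.97],[0,0,0,0,0,0.97],[0,0,0,0,0,0.97],[0,0,0,0,0,0.97]]

```text
time: 23.2
position: [0.6037, -0.2467, 0.1561]
tcp_rot: [-0.001, 1.0, -0.031, -0.002]
wrist_force: [-0.1, 0.4, -0.1]
opening: 0.0855
grasp_force: 0.0
```

Emit:
apply_moves:
  deltas:
    - [[0,0,0,0,0,0.97],[0,0,0,0,0,0.97],[0,0,0,0,0,0.97],[0,0,0,0,0,0.97],[0,0,0,0,0,0.97],[0,0,0,0,0,0.97],[0,0,0,0,0,0.97],[0,0,0,0,0,0.97]]

```text
time: 23.87
position: [0.6038, -0.2467, 0.1561]
tcp_rot: [-0.0, 0.879, -0.476, -0.002]
wrist_force: [-0.1, 0.0, 0.1]
opening: 0.0853
grasp_force: 0.0
```

Emit:
apply_moves:
  deltas:
    - [[0,0,0,0,0,0.97],[0,0,0,0,0,0.97],[0,0,0,0,0,0.96],[0.82,0,0,0,0,0],[0.82,0,0,0,0,0],[0.82,0,0,0,0,0],[0.8,0,0,0,0,0],[0,0,0,0,0,0]]

```text
time: 24.53
position: [0.6277, -0.3472, 0.1561]
tcp_rot: [0.001, 0.784, -0.62, 0.0]
wrist_force: [0.3, -0.7, -0.1]
opening: 0.0859
grasp_force: 0.0
```

Emit:
apply_moves:
  deltas:
    - [[0,0,0,0,0,0],[0,0,0,0,0,0],[0,0,0,0,0,0]]

```text
time: 24.78
position: [0.627, -0.3408, 0.1572]
tcp_rot: [-0.0, 0.786, -0.619, -0.002]
wrist_force: [-0.0, -0.1, 0.2]
opening: 0.0855
grasp_force: 0.0
```

```bash
python3 -c "
from h import *
plan([.6289,-.3413,.034],psi(-1.335))
snap('wrist','wK')
m=load('wK');print(proj(m,[.6295,-.3438,.058]))"
```

```text
shift [ 0.03 -0.06  4.11] turn [0.01 0.02 0.01] (turn first, then shift in final axes)
[279.61518957 203.11003363]
```

View pics/wK.png

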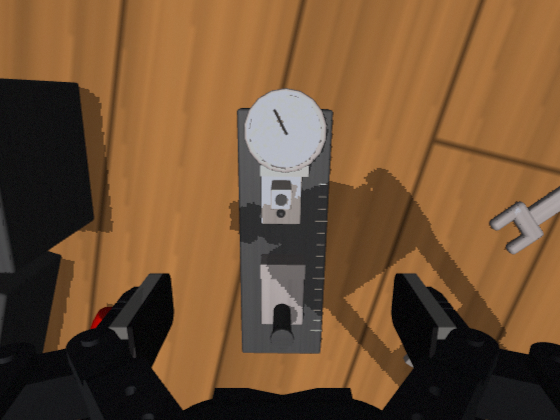

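The sample's tower is at (281,200), about 1–2 mm from the estimate, clear of both faces. I descend, grip and lift.

Emit:
apply_moves:
  deltas:
    - [[0.05,-0.05,0.8,0,0,0],[0,0,0.8,0,0,0],[0,0,0.8,0,0,0],[0,0,0.8,0,0,0],[0,0,0.6,0,0,0],[0,0,0.25,0,0,0],[0,0,0,0,0,0]]

```text
time: 25.42
position: [0.6281, -0.3415, 0.0345]
tcp_rot: [0.0, 0.786, -0.619, -0.003]
wrist_force: [-1.0, -0.4, 0.4]
opening: 0.0851
grasp_force: 0.0
```

Emit:
apply_moves:
  deltas:
    - [[0,0,0,0,0,0],[0,0,0,0,0,0],[0,0,0,0,0,0],[0,0,0,0,0,0],[0,0,0,0,0,0],[0,0,0,0,0,0],[0,0,0,0,0,0],[0,0,0,0,0,0]]
  grip: 1
  squeeze: 30

```text
time: 26.08
position: [0.6299, -0.3439, 0.0378]
tcp_rot: [-0.0, 0.785, -0.619, 0.001]
wrist_force: [-0.4, 0.2, 4.6]
opening: 0.0134
grasp_force: 31.6
```

Emit:
apply_moves:
  deltas:
    - [[0,0,-1,0,0,0],[0,0,-1,0,0,0],[0,0,-1,0,0,0],[0,0,-1,0,0,0],[0,0,-1,0,0,0],[0,0,-1,0,0,0],[0,0,0,0,0,0],[0,0,0,0,0,0]]

```text
time: 26.75
position: [0.6304, -0.3442, 0.219]
tcp_rot: [-0.0, 0.785, -0.619, 0.002]
wrist_force: [0.4, 0.5, -1.6]
opening: 0.0132
grasp_force: 31.0
```

```bash
python3 - <<'E'
from h import *
A=load('wA');S=model('scene')
# tray back-left/right outer top corners: wA vs scene
print('scene-wA')
o=np.array([180,260])
wa={'back_far(-x side)':(496,278),'back_near':(497,450)}
for k,(x,y) in wa.items(): print(k,((x-455)/3+180,(y-200)/3+260))
s=cv2.imread('pics/scene0.png')[175:240,322:422];cv2.imwrite('pics/tubeS.png',cv2.resize(s,None,fx=7,fy=7,interpolation=cv2.INTER_CUBIC))
E
```

```text
scene-wA
back_far(-x side) (193.66666666666666, 286.0)
back_near (194.0, 343.3333333333333)
```

View pics/tubeS.png

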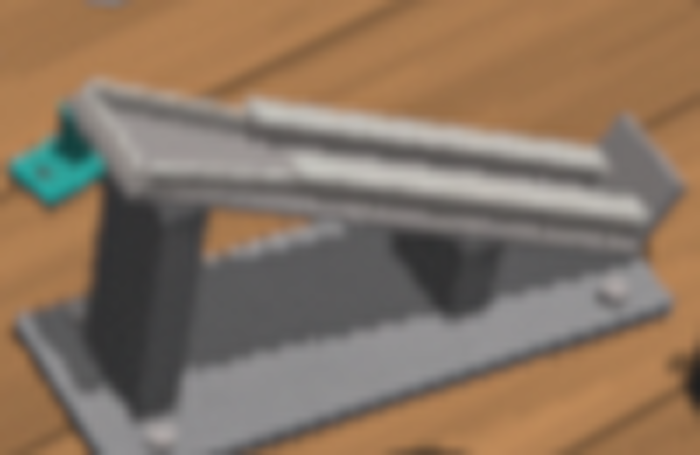

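```bash
cat > fit.py <<'E'
from h import *
from scipy.optimize import least_squares
A=load('wA');S=model('scene')
# far side = robot side. tube x ~ +y world => tube y (left of downhill, z up) ~ -x world = far side
def frame(v):
    c,s=np.cos(v[3]),np.sin(v[3]);th=np.radians(28)
    x=np.array([c*np.cos(th),s*np.cos(th),-np.sin(th)]);y=np.array([-s,c,0]);return np.array(v[:3]),np.c_[x,y,np.cross(x,y)]
sc=lambda x,y:(x/7+322,y/7+175)
def pts(t):
    B=[-.079-t,0,0]
    return [((-.079-t,.023+t,.010),A,(193.7,286),1),((-.079-t,-.023-t,.010),A,(194,343.3),1),
     ((0,.010,.014),A,(280,302.7),1),((0,-.010,.014),A,(273.3,320),1),
     ((-.079-t,.023+t,.010),S,sc(95,83),1),((-.079-t,-.023-t,.010),S,sc(130,190),1),
     ((0,-.010,.014),S,sc(295,158),1),((.212,.01675+t,.034),S,sc(625,115),.7),((.212,-.01675-t,.034),S,sc(683,185),.7)]
def res(v):
    o,M=frame(v);r=[]
    for p,m,q,w in pts(v[4]): r+=list(w*(proj(m,o+M@np.array(p))-q))
    return np.r_[r,(v[4]-.003)*1000]
if __name__=="__main__":
    f=least_squares(res,[.66,.2,.12,1.69,.003],loss='soft_l1');print(f.x.round(4));print(f.fun.round(1).reshape(-1)[:18].reshape(9,2).tolist())
    np.save('tube.npy',f.x)
    o,M=frame(f.x);print(M.round(3).tolist());print('foot',o+M@[.212,0,0],'tray',o+M@[-.04,0,0])
E
python3 fit.py
```

```text
[0.6527 0.2086 0.1196 1.3742 0.004 ]
[[4.7, 6.3], [-3.0, 0.1], [-1.3, -0.6], [1.6, -0.7], [-1.3, 0.1], [2.7, -2.1], [-0.9, 0.1], [0.3, 1.0], [-0.3, 0.4]]
[[0.172, -0.981, 0.092], [0.866, 0.195, 0.46], [-0.469, 0.0, 0.883]]
foot [0.68923285 0.39220532 0.0201001 ] tray [0.64576814 0.17398912 0.13840694]
```

```bash
sed -i 's/A,(194,343.3)/A,(188.3,340.5)/' fit.py; python3 fit.py; python3 -c "
from h import *
A=load('wA')
for p in[[(228,212),(427,247)],[(228,212),(215,283)]]:
  a,b=[onz(A,q,.006) for q in p];d=b-a;print(a,b,np.arctan2(d[1],d[0]),np.linalg.norm(d))
im=cv2.imread('pics/raw_wA.png');g=cv2.cvtColor(im,cv2.COLOR_BGR2GRAY)
for c in(205,220,240,260,270,290,310,340):print(c,g[272:350:2,c].tolist())
for r in(300,310,320,330):print(r,g[r,180:215].tolist())
"
```

```text
[0.6515 0.2073 0.12   1.3477 0.0045]
[[3.6, 3.2], [-0.1, 0.8], [-2.5, -1.2], [0.0, -1.4], [-2.2, -0.8], [1.4, -2.5], [-1.5, 0.1], [0.6, 1.6], [-0.0, 1.2]]
[[0.195, -0.975, 0.104], [0.861, 0.221, 0.458], [-0.469, 0.0, 0.883]]
foot [0.69290428 0.38984776 0.02046343] tray [0.64368129 0.17285792 0.13877026]
[0.58898787 0.15151594 0.006     ] [0.63845693 0.41096725 0.006     ] 1.3823897288885292 0.2641252939988943
[0.58898787 0.15151594 0.006     ] [0.68976865 0.1291647  0.006     ] -0.21824826842181463 0.1032295689672706
205 [114, 111, 115, 113, 109, 112, 53, 69, 64, 58, 59, 174, 174, 136, 134, 134, 134, 138, 138, 140, 139, 139, 136, 132, 132, 132, 136, 138, 135, 116, 64, 62, 62, 89, 173, 129, 97, 106, 109]
220 [133, 124, 87, 51, 76, 71, 51, 85, 59, 57, 68, 173, 169, 135, 137, 135, 135, 135, 139, 139, 137, 136, 131, 129, 133, 136, 136, 128, 76, 62, 63, 67, 173, 167, 102, 58, 57, 63, 64]
240 [34, 39, 40, 35, 37, 55, 108, 84, 59, 58, 92, 173, 159, 137, 135, 136, 138, 139, 139, 139, 135, 134, 131, 134, 136, 127, 73, 62, 62, 80, 174, 146, 108, 108, 102, 95, 72, 57, 61]
260 [133, 130, 131, 12
[... 907 characters left out ...]
2]
300 [107, 108, 108, 108, 107, 109, 108, 108, 109, 108, 105, 98, 95, 113, 117, 134, 165, 173, 173, 164, 144, 136, 136, 135, 135, 134, 136, 137, 137, 136, 136, 136, 138, 138, 138]
310 [117, 117, 116, 117, 117, 116, 118, 118, 118, 111, 99, 101, 117, 117, 141, 173, 173, 171, 152, 120, 139, 139, 140, 138, 140, 140, 141, 140, 138, 139, 140, 139, 139, 139, 139]
320 [118, 121, 122, 121, 120, 119, 121, 122, 113, 92, 104, 116, 122, 149, 173, 173, 172, 146, 104, 133, 133, 133, 131, 131, 131, 132, 131, 131, 131, 132, 130, 129, 131, 130, 130]
330 [77, 77, 77, 77, 77, 77, 80, 84, 97, 115, 116, 133, 164, 172, 173, 157, 130, 134, 128, 131, 136, 137, 133, 129, 130, 116, 83, 80, 81, 80, 79, 74, 69, 65, 62]
```

```bash
python3 - <<'E'
s=open('fit.py').read()
s=s.replace("A,(193.7,286)","A,(196,292.5)").replace("A,(188.3,340.5)","A,(189.5,346)").replace("A,(273.3,320)","A,(273.3,321.5)")
s=s.replace("return np.r_[r,","for k,q in((5,(290,310)),(6,(340,303.5))): r+=list(proj(A,o+M@np.array([v[k],0,.014]))-q)\n    return np.r_[r,(v[3]-1.375)*60,").replace("1.69,.003]","1.37,.003,.02,.06]").replace("[:18].reshape(9,2)","[:22].reshape(11,2)")
open('fit.py','w').write(s)
E
python3 fit.py; python3 -c "
from h import *
from fit import frame
o,M=frame(np.load('tube.npy'))
z=-M[:,2];Rt=R.from_matrix(np.c_[M[:,0],-M[:,1],z])
print(o+M@np.array([-.034,0,.0175]))
plan(o+M@np.array([-.034,0,.10]),Rt);plan(o+M@np.array([-.034,0,.10]),psi(np.load('tube.npy')[3]))
print(observe()['q'])"
```

```text
[0.6534 0.208  0.1206 1.3784 0.0047 0.0162 0.081 ]
[[0.6, 0.7], [-0.2, -0.2], [-2.0, 0.5], [1.0, -1.1], [-1.6, -0.1], [2.7, -1.9], [-0.8, 0.1], [0.1, 0.8], [-0.2, 0.4], [0.0, 0.1], [-0.0, -0.0]]
[[0.169, -0.982, 0.09], [0.867, 0.191, 0.461], [-0.469, 0.0, 0.883]]
foot [0.68914643 0.39170644 0.02109462] tray [0.64659996 0.17330934 0.13940146]
[0.64918397 0.18657343 0.15203621]
shift [16.49 -2.77 -8.99] turn [ -5.46  -1.23 -22.02] (turn first, then shift in final axes)
shift [18.78 -2.77 -0.19] turn [  0.03  -0.04 -22.61] (turn first, then shift in final axes)
[-6.54924262e-01  6.68764320e-01  1.18752247e+00 -1.99588442e-05
  1.28083396e+00  2.25062387e+00]
```

Emit:
apply_moves:
  deltas:
    - [[0,0,0,0,0,-0.98],[0,0,0,0,0,-0.98],[0,0,0,0,0,-0.98],[0,0,0,0,0,-0.98],[0,0,0,0,0,-0.98],[0,0,0,0,0,-0.98],[0,0,0,0,0,-0.98],[0,0,0,0,0,-0.98]]

```text
time: 27.42
position: [0.6281, -0.3425, 0.2134]
tcp_rot: [-0.001, 0.981, -0.193, -0.003]
wrist_force: [-0.1, 0.2, -1.1]
opening: 0.0129
grasp_force: 30.9
```

Emit:
apply_moves:
  deltas:
    - [[0,0,0,0,0,-0.98],[0,0,0,0,0,-0.98],[0,0,0,0,0,-0.98],[0,0,0,0,0,-0.98],[0,0,0,0,0,-0.98],[0,0,0,0,0,-0.98],[0,0,0,0,0,-0.98],[0,0,0,0,0,-0.98]]

```text
time: 28.08
position: [0.6281, -0.3425, 0.2134]
tcp_rot: [-0.002, 0.962, 0.273, -0.002]
wrist_force: [0.1, 0.8, -1.3]
opening: 0.0133
grasp_force: 30.9
```

Emit:
apply_moves:
  deltas:
    - [[0,0,0,0,0,-0.98],[0,0,0,0,0,-0.98],[0,0,0,0,0,-0.98],[0,0,0,0,0,-0.98],[0,0,0,0,0,-0.98],[0,0,0,0,0,-0.98],[0,0,0,0,0,-0.98],[0.5,-0.1,0,0,0,0]]

```text
time: 28.75
position: [0.6282, -0.33, 0.2136]
tcp_rot: [-0.001, 0.775, 0.632, -0.001]
wrist_force: [0.3, -0.1, -1.0]
opening: 0.0132
grasp_force: 30.9
```

Emit:
apply_moves:
  deltas:
    - [[1,-0.15,0,0,0,0],[1,-0.15,0,0,0,0],[1,-0.15,0,0,0,0],[1,-0.15,0,0,0,0],[1,-0.15,0,0,0,0],[1,-0.15,0,0,0,0],[1,-0.15,0,0,0,0],[1,-0.15,0,0,0,0]]

```text
time: 29.42
position: [0.6404, -0.0828, 0.215]
tcp_rot: [-0.002, 0.775, 0.631, -0.001]
wrist_force: [0.1, -0.0, -0.9]
opening: 0.0131
grasp_force: 31.0
```

Emit:
apply_moves:
  deltas:
    - [[1,-0.15,0,0,0,0],[1,-0.15,0,0,0,0],[1,-0.15,0,0,0,0],[1,-0.15,0,0,0,0],[1,-0.15,0,0,0,0],[1,-0.15,0,0,0,0],[1,-0.15,0,0,0,0],[1,-0.15,0,0,0,0]]

```text
time: 30.08
position: [0.6525, 0.1589, 0.2149]
tcp_rot: [-0.001, 0.775, 0.632, -0.002]
wrist_force: [1.1, 0.7, 0.2]
opening: 0.0133
grasp_force: 30.9
```

Emit:
apply_moves:
  deltas:
    - [[0,0,0,0,-0.82,0],[0,0,0,0,-0.82,0],[0,0,0,0,-0.82,0],[0,0,0,0,-0.82,0],[0,0,0,0,-0.82,0],[0,0,0,0,0,0],[0,0,0,0,0,0],[0,0,0,0,0,0]]

```text
time: 30.75
position: [0.6539, 0.1564, 0.2159]
tcp_rot: [0.153, 0.751, 0.614, -0.189]
wrist_force: [0.0, 0.5, -0.9]
opening: 0.0133
grasp_force: 31.0
```

```bash
cat >> h.py <<'E'
def tubeT(p,xgrip=False):
    from fit import frame
    o,M=frame(np.load('tube.npy'));x,y,z=M.T
    Rt=R.from_matrix(np.c_[y,x,-z]) if xgrip else R.from_matrix(np.c_[x,-y,-z])
    return o+M@np.array(p),Rt
def intube():
    from fit import frame
    o,M=frame(np.load('tube.npy'));print("TCP in tube",(M.T@(tool()[0]-o)).round(4))
E
python3 -c "
from h import *
intube();plan(*tubeT([-.037,0,.08]));plan(*tubeT([-.037,0,.020]));print(observe()['q'])"
```

```text
TCP in tube [-0.0893 -0.0104  0.0604]
shift [ 1.74 -0.35 -0.65] turn [-0.05  0.02 -0.06] (turn first, then shift in final axes)
shift [ 1.74 -0.35  1.35] turn [-0.05  0.02 -0.06] (turn first, then shift in final axes)
[ 0.25616131  0.74216691  1.14419886 -0.43748846  1.49632314  0.54416176]
```

Emit:
apply_moves:
  deltas:
    - [[0.87,-0.17,0,0,0,0],[0.87,-0.17,0,0,0,0],[0,0,0,0,0,0],[0,0,0,0,0,0],[0,0,0,0,0,0],[0,0,0,0,0,0]]

```text
time: 31.25
position: [0.6545, 0.202, 0.1934]
tcp_rot: [0.154, 0.752, 0.613, -0.188]
wrist_force: [-0.4, 0.5, -1.2]
opening: 0.0133
grasp_force: 31.0
```

```bash
python3 -c "
from h import *
intube();plan(*tubeT([-.037,0,.020]))"
```

```text
TCP in tube [-0.0391 -0.0022  0.0616]
shift [ 0.07 -0.07  1.39] turn [-0.03  0.02 -0.08] (turn first, then shift in final axes)
```

Emit:
apply_moves:
  deltas:
    - [[0.03,-0.07,0.4,0,0,0],[0,0,0.4,0,0,0],[0,0,0.3,0,0,0],[0,0,0.15,0,0,-0.08],[0,0,0,0,0,0],[0,0,0,0,0,0]]

```text
time: 31.75
position: [0.6486, 0.1869, 0.1585]
tcp_rot: [0.153, 0.748, 0.617, -0.19]
wrist_force: [-0.5, 0.0, -1.2]
opening: 0.0132
grasp_force: 31.0
```

```bash
python3 -c "
from h import *
intube();plan(*tubeT([-.037,0,.020]));print(observe()['wrist_force'])"
```

```text
TCP in tube [-0.0369  0.0007  0.0233]
shift [-0.    0.02  0.11] turn [-0.04  0.03  0.02] (turn first, then shift in final axes)
[-0.46270398  0.03541347 -1.2261683 ]
```

Emit:
apply_moves:
  deltas:
    - [[0,0,0.1,0,0,0],[0,0,0,0,0,0],[0,0,0,0,0,0]]

```text
time: 32.0
position: [0.6484, 0.1862, 0.1563]
tcp_rot: [0.153, 0.748, 0.617, -0.189]
wrist_force: [0.1, -0.8, -0.8]
opening: 0.0135
grasp_force: 31.0
```

Emit:
apply_moves:
  deltas:
    - [[0,0,0.07,0,0,0],[0,0,0,0,0,0],[0,0,0,0,0,0]]

```text
time: 32.25
position: [0.6486, 0.186, 0.1559]
tcp_rot: [0.154, 0.748, 0.617, -0.188]
wrist_force: [-1.2, 3.2, 5.4]
opening: 0.0135
grasp_force: 31.8
```

```bash
python3 -c "
from h import *
intube();print(observe()['wrist_force'])"
```

```text
TCP in tube [-0.0364  0.0005  0.0206]
[-1.20699917  3.20035334  5.37433304]
```

Emit:
apply_moves:
  deltas:
    - [[0,0,0,0,0,0],[0,0,0,0,0,0],[0,0,0,0,0,0],[0,0,0,0,0,0],[0,0,0,0,0,0],[0,0,0,0,0,0]]
  grip: -1

```text
time: 32.75
position: [0.648, 0.1848, 0.154]
tcp_rot: [0.153, 0.748, 0.617, -0.19]
wrist_force: [0.9, -0.4, -0.4]
opening: 0.0837
grasp_force: 0.0
```

Emit:
apply_moves:
  deltas:
    - [[0,0,-0.8,0,0,0],[0,0,-1,0,0,0],[0,0,-1,0,0,0],[0,0,0,0,0.82,0],[0,0,0,0,0.82,0],[0,0,0,0,0.82,0],[0,0,0,0,0.82,0],[0,0,0,0,0.82,0]]

```text
time: 33.42
position: [0.6563, 0.2242, 0.2293]
tcp_rot: [-0.002, 0.772, 0.636, 0.001]
wrist_force: [-0.3, -0.6, -0.2]
opening: 0.0851
grasp_force: 0.0
```

```bash
cat > chk.py <<'E'
from h import *
import sys
def chk(tag):
    for n in("scene","side"):
        m=model(n);b=cv2.imread(f"pics/{n}0.png").astype(int);im=eyes.read_camera(n)[:,:,::-1];cv2.imwrite(f"pics/{n}_{tag}.png",im)
        d=np.abs(im.astype(int)-b).max(2)
        print(n)
        for x in(.2,.16,.12,.08,.04,0,-.037):
            q=proj(m,tubeT([x,0,.026])[0]);u,v=q.round().astype(int);print("  tower at",x,(u,v),"diff",d[v-3:v+4,u-3:u+4].mean().round())
        for k,(p) in {"ca":(.4381,.2078),"cb":(.4525,-.2257),"cc":(.4508,-.0566)}.items():
            u,v=proj(m,[*p,.02]).round().astype(int);print("  ",k,(u,v),d[v-6:v+7,u-6:u+7].mean().round())
E
python3 -c "
from h import *
from chk import chk
chk('a');plan([.4381,.2078,.16],down(-1.473));plan([.4381,.2078,.16],down(-1.473+np.pi));print(observe()['q'])"
```

```text
scene
  tower at 0.2 (np.int64(411), np.int64(199)) diff 17.0
  tower at 0.16 (np.int64(402), np.int64(198)) diff 30.0
  tower at 0.12 (np.int64(393), np.int64(196)) diff 6.0
  tower at 0.08 (np.int64(384), np.int64(195)) diff 6.0
  tower at 0.04 (np.int64(374), np.int64(194)) diff 8.0
  tower at 0 (np.int64(364), np.int64(192)) diff 32.0
  tower at -0.037 (np.int64(354), np.int64(191)) diff 26.0
   ca (np.int64(312), np.int64(181)) 44.0
   cb (np.int64(192), np.int64(240)) 6.0
   cc (np.int64(243), np.int64(216)) 6.0
side
  tower at 0.2 (np.int64(211), np.int64(310)) diff 30.0
  tower at 0.16 (np.int64(216), np.int64(297)) diff 35.0
  tower at 0.12 (np.int64(221), np.int64(284)) diff 26.0
  tower at 0.08 (np.int64(227), np.int64(271)) diff 28.0
  tower at 0.04 (np.int64(232), np.int64(258)) diff 23.0
  tower at 0 (np.int64(237), np.int64(245)) diff 21.0
  tower at -0.037 (np.int64(242), np.int64(233)) diff 29.0
   ca (np.int64(309), np.int64(278)) 36.0
   cb (np.int64(329), np.int64(177)) 29.0
   cc (np.int64(321), np.int64(212)) 29.0
shift [-7.27 -0.28  2.3 ] turn [-0.03  0.03 10.64] (turn first, then shift in final axes)
shift [7.27 0.28 2.3 ] turn [ -0.03  -0.03 -15.54] (turn first, then shift in final axes)
[1.62995364e-01 6.25097984e-01 1.24713766e+00 1.01522403e-03
 1.27372863e+00 3.59373485e-01]
```

Emit:
apply_moves:
  deltas:
    - [[0,0,0,0,0,0.97],[0,0,0,0,0,0.97],[0,0,0,0,0,0.97],[0,0,0,0,0,0.97],[0,0,0,0,0,0.97],[0,0,0,0,0,0.97],[0,0,0,0,0,0.97],[0,0,0,0,0,0.97]]

```text
time: 34.18
position: [0.6558, 0.2248, 0.2278]
tcp_rot: [0.0, 0.976, 0.219, -0.003]
wrist_force: [0.8, 0.3, 0.5]
opening: 0.0856
grasp_force: 0.0
```

Emit:
apply_moves:
  deltas:
    - [[0,0,0,0,0,0.97],[0,0,0,0,0,0.97],[0,0,0,0,0,0.94],[-1,0,0,0,0,0],[-1,0,0,0,0,0],[-1,0,0,0,0,0],[-1,0,0,0,0,0],[-1,0,0.4,0,0,0]]

```text
time: 34.85
position: [0.507, 0.2095, 0.2186]
tcp_rot: [0.0, 0.999, 0.052, -0.0]
wrist_force: [0.1, 1.2, 0.3]
opening: 0.0853
grasp_force: 0.0
```

Emit:
apply_moves:
  deltas:
    - [[-1,-0.1,0.6,0,0,0],[-1,-0.1,0.7,0,0,0],[-0.3,-0.1,0.6,0,0,0],[0,0,0,0,0,0],[0,0,0,0,0,0],[0,0,0,0,0,0],[0,0,0,0,0,0]]

```text
time: 35.43
position: [0.4398, 0.2113, 0.1614]
tcp_rot: [-0.001, 0.999, 0.051, -0.0]
wrist_force: [0.4, 0.3, -0.4]
opening: 0.0853
grasp_force: 0.0
```

```bash
cat >> h.py <<'E'
def find(f,exp):
    """castings in a wrist picture: bright grey flange blobs near expected world xy -> tower position by dark hole pair"""
    im=cv2.imread(f"pics/raw_{f}.png");m=load(f);hsv=cv2.cvtColor(im,cv2.COLOR_BGR2HSV)
    mk=((hsv[:,:,1]<45)&(hsv[:,:,2]>95)).astype(np.uint8);mk[265:,:190]=0;mk[265:,370:]=0
    u=proj(m,[*exp,.02]);print("expected px",u.round())
    n,l,s,c=cv2.connectedComponentsWithStats(cv2.morphologyEx(mk,cv2.MORPH_CLOSE,np.ones((7,7))))
    for i in range(1,n):
        if s[i,4]>300 and np.linalg.norm(c[i]-u)<110:
            ct=cv2.findContours((l==i).astype(np.uint8),0,1)[0][0];r=cv2.minAreaRect(ct)
            g=cv2.cvtColor(im,cv2.COLOR_BGR2GRAY);fill=np.zeros(l.shape,np.uint8);cv2.drawContours(fill,[cv2.convexHull(ct)],-1,1,-1)
            dk=((g<85)&(fill>0)).astype(np.uint8);k,_,ss,cc=cv2.connectedComponentsWithStats(dk)
            print("blob",s[i].tolist(),"rect",np.round(r[0],1),np.round(r[1],1),round(r[2],1),"holes",[(cc[j].round(1).tolist(),int(ss[j,4]),ss[j,2:4].tolist()) for j in range(1,k) if ss[j,4]>12])
def cast(m,t,h,z0=0):
    a=onz(m,t,z0+.038);b=onz(m,h,z0+.008);d=a-b;print("tower",a[:2].round(4),"yaw x",round(np.arctan2(d[1],d[0]),3),"dist",np.linalg.norm(d[:2]).round(4))
E
python3 -c "
from h import *
from chk import chk
chk('b');snap('wrist','wL');find('wL',(.4381,.2078));plan([.4381,.2078,.012],down(-1.473))"
```

```text
scene
  tower at 0.2 (np.int64(411), np.int64(199)) diff 17.0
  tower at 0.16 (np.int64(402), np.int64(198)) diff 29.0
  tower at 0.12 (np.int64(393), np.int64(196)) diff 4.0
  tower at 0.08 (np.int64(384), np.int64(195)) diff 4.0
  tower at 0.04 (np.int64(374), np.int64(194)) diff 4.0
  tower at 0 (np.int64(364), np.int64(192)) diff 4.0
  tower at -0.037 (np.int64(354), np.int64(191)) diff 4.0
   ca (np.int64(312), np.int64(181)) 19.0
   cb (np.int64(192), np.int64(240)) 4.0
   cc (np.int64(243), np.int64(216)) 4.0
side
  tower at 0.2 (np.int64(211), np.int64(310)) diff 26.0
  tower at 0.16 (np.int64(216), np.int64(297)) diff 28.0
  tower at 0.12 (np.int64(221), np.int64(284)) diff 19.0
  tower at 0.08 (np.int64(227), np.int64(271)) diff 20.0
  tower at 0.04 (np.int64(232), np.int64(258)) diff 20.0
  tower at 0 (np.int64(237), np.int64(245)) diff 20.0
  tower at -0.037 (np.int64(242), np.int64(233)) diff 21.0
   ca (np.int64(309), np.int64(278)) 19.0
   cb (np.int64(329), np.int64(177)) 111.0
   cc (np.int64(321), np.int64(212)) 138.0
expected px [287. 195.]
blob [253, 173, 50, 38, 1593] rect [277.5 191.5] [37. 49.] 90.0 holes [([287.2, 187.9], 123, [17, 9]), ([263.8, 191.5], 38, [7, 7]), ([287.7, 201.8], 69, [10, 9]), ([271.0, 209.2], 21, [17, 2])]
shift [-0.02  0.1   4.97] turn [-0.01  0.02  0.03] (turn first, then shift in final axes)
```

```bash
python3 -c "
from h import *
cast(load('wL'),(287.7,201.8),(263.8,191.5))
S=model('scene');a=cv2.imread('pics/scene0.png').astype(int);b=cv2.imread('pics/scene_b.png').astype(int)
d=np.abs(a-b).max(2)[180:215,340:425]
ys,xs=np.where(d>35);print(len(xs),xs.min()+340,xs.max()+340,ys.min()+180,ys.max()+180,xs.mean()+340,ys.mean()+180)
for x in(.13,.15,.17,.19,.2,.205):print(x,proj(S,tubeT([x,0,.038])[0]).round(1),proj(S,tubeT([x,0,.014])[0]).round(1))
print('\n'.join(' '.join('%3d'%v for v in r) for r in d[3:26,54:80]))
"
```

```text
tower [0.4379 0.2076] yaw x -1.476 dist 0.019
28 399 411 194 201 404.8571428571429 199.07142857142858
0.13 [397.8 193.5] [393.2 199.6]
0.15 [402.4 194.2] [397.8 200.2]
0.17 [406.9 194.9] [402.3 200.8]
0.19 [411.3 195.5] [406.7 201.4]
0.2 [413.5 195.8] [408.9 201.7]
0.205 [414.6 196. ] [410.  201.8]
  4   4   4   4   5   4   5   5   4   4   5   4   4   4   4   4   5   4   4   5   4   4   3   4   4   5
  5   4   4   4   3   5   5   5   4   4   4   4   4   4   5   5   5   4   4   5   3   5   5   4   5   5
  5   4   4   4   5   4   4   4   4   5   5   5   5   5   4   5   4   3   5   4   4   5   5   4   4   4
  4   5   4   4   4   4   5   4   4   4   4   4   5   5   5   4   4   5   4   5   5   5   4   4   5   4
  4   5   4   4   4   4   4   4   4   5   4   4   5   4   4   4   4   4   4   4   4   5   4   5   4   4
  4   4   5   5   5   5   5   4   4   5   4   5   4   5   4   4   4   4   4   3   5   5   4   4   4   4
  5   4   5   4   4   5   4   4   4   4   3   3   4   4   3   5   4   5   4   5   4   4   5   4   3   4
  4   4   5   5   4   4   4   4   4   5   5   4   4   4   5   5   4   4 
[... 891 characters left out ...]
  74  74  68  47  32  32  26  20  27  25   9   8  12   8   1   3   4   5   4
  4   4   1   1  15  33  67  90  94  91  81  63  56  47  39  28  11   5  11   8   1   3   4   4   4   4
  5   4   3   2   7   8  26  45  43  43  54  51  45  40  34  17   2   5  10   4   3   4   3   4   4   4
  5   5   5   5   5   4   5  12   8   7  20  22  20  20  15   3   4   4   5   1   3   3   4   3   2   4
  5   5   5   6   5   5   4   5   4   4   7   7   8   8   6   2   1   2   3   3   4   4   3   3   3   4
  3   4   5   3   4   4   4   5   5   5   5   4   5   5   6   5   5   5   4   5   4   4   3   4   5   4
  2   4   3   3   3   2   3   4   4   3   3   4   4   5   4   4   4   5   5   6   4   3   4   4   5   5
```

The sample is at the foot: its tower sits near (411,194) in the scene view, about x≈0.19–0.20 in the tube, and the tray is empty. Casting ca hasn't moved. I grip it along its x with a partial opening to stay clear of the turquoise piece.

Emit:
apply_moves:
  deltas:
    - [[0,0.05,0.5,0,0,0],[0,0,0.8,0,0,0],[0,0,0.9,0,0,0],[0,0,0.9,0,0,0],[0,0,0.9,0,0,0],[0,0,0.6,0,0,0],[0,0,0.3,0,0,0],[0,0,0,0,0,0]]
  grip: -0.2

```text
time: 36.25
position: [0.4361, 0.209, 0.0118]
tcp_rot: [-0.0, 0.999, 0.051, -0.004]
wrist_force: [0.5, -0.2, -0.2]
opening: 0.0512
grasp_force: 0.0
```

Emit:
apply_moves:
  deltas:
    - [[0,0,0,0,0,0],[0,0,0,0,0,0],[0,0,0,0,0,0],[0,0,0,0,0,0],[0,0,0,0,0,0],[0,0,0,0,0,0],[0,0,0,0,0,0],[0,0,0,0,0,0]]
  grip: 1
  squeeze: 30

```text
time: 36.92
position: [0.4374, 0.2096, 0.0146]
tcp_rot: [-0.001, 0.999, 0.051, -0.001]
wrist_force: [0.4, -0.5, 7.0]
opening: 0.0132
grasp_force: 30.8
```

Emit:
apply_moves:
  deltas:
    - [[0,0,-1,0,0,0],[0,0,-1,0,0,0],[0,0,-1,0,0,0],[0,0,-1,0,0,0],[0,0,-1,0,0,0],[0,0,-1,0,0,0],[0,0,-1,0,0,0],[0,0,0,0,0,0]]

```text
time: 37.58
position: [0.4406, 0.2101, 0.2291]
tcp_rot: [-0.002, 0.999, 0.051, 0.004]
wrist_force: [1.6, -0.1, -1.2]
opening: 0.0132
grasp_force: 29.9
```

```bash
python3 -c "
from h import *
yaw=np.load('tube.npy')[3]
p=tubeT([-.042,0,.09])[0];print(p);plan(p,down(yaw));print(observe()['q'])"
```

```text
[0.65434171 0.21304882 0.21980568]
shift [-6.98  1.46  0.31] turn [  0.09  -0.05 -23.73] (turn first, then shift in final axes)
[0.21437465 0.34405361 1.77664533 0.00227489 1.01243381 1.68199087]
```

Emit:
apply_moves:
  deltas:
    - [[0,0,0,0,0,-0.99],[0,0,0,0,0,-0.99],[0,0,0,0,0,-0.99],[0,0,0,0,0,-0.99],[0,0,0,0,0,-0.99],[0,0,0,0,0,-0.99],[0,0,0,0,0,-0.99],[0,0,0,0,0,-0.99]]

```text
time: 38.25
position: [0.4364, 0.209, 0.2226]
tcp_rot: [-0.002, 0.863, 0.505, -0.002]
wrist_force: [-0.3, -0.5, -1.3]
opening: 0.0131
grasp_force: 29.8
```

Emit:
apply_moves:
  deltas:
    - [[0,0,0,0,0,-0.99],[0,0,0,0,0,-0.99],[0,0,0,0,0,-0.99],[0,0,0,0,0,-0.99],[0,0,0,0,0,-0.99],[0,0,0,0,0,-0.99],[0,0,0,0,0,-0.99],[0,0,0,0,0,-0.99]]

```text
time: 38.92
position: [0.4364, 0.209, 0.2226]
tcp_rot: [-0.003, 0.537, 0.844, -0.001]
wrist_force: [-0.2, 0.3, -0.1]
opening: 0.0134
grasp_force: 29.8
```

Emit:
apply_moves:
  deltas:
    - [[0,0,0,0,0,-0.99],[0,0,0,0,0,-0.99],[0,0,0,0,0,-0.99],[0,0,0,0,0,-0.99],[0,0,0,0,0,-0.99],[0,0,0,0,0,-0.99],[0,0,0,0,0,-0.99],[0,0,0,0,0,-0.99]]

```text
time: 39.58
position: [0.4364, 0.209, 0.2225]
tcp_rot: [-0.003, 0.091, 0.996, -0.0]
wrist_force: [0.9, -0.1, -0.8]
opening: 0.0134
grasp_force: 29.8
```

Emit:
apply_moves:
  deltas:
    - [[-1,0.2,0,0,0,0],[-1,0.2,0,0,0,0],[-1,0.2,0,0,0,0],[-1,0.2,0,0,0,0],[-1,0.2,0,0,0,0],[-1,0.2,0,0,0,0],[-0.95,0.25,0,0,0,0],[0,0,0,0,0,0]]

```text
time: 40.25
position: [0.6556, 0.2122, 0.2209]
tcp_rot: [0.0, 0.095, 0.995, 0.001]
wrist_force: [1.2, -0.7, -0.3]
opening: 0.0132
grasp_force: 29.8
```

Emit:
apply_moves:
  deltas:
    - [[0,0,0,0.82,0,0],[0,0,0,0.82,0,0],[0,0,0,0.82,0,0],[0,0,0,0.82,0,0],[0,0,0,0.8,0,0],[0,0,0,0,0,0],[0,0,0,0,0,0],[0,0,0,0,0,0]]

```text
time: 40.92
position: [0.6497, 0.2123, 0.2219]
tcp_rot: [-0.026, 0.091, 0.966, -0.241]
wrist_force: [-0.0, 0.2, -0.6]
opening: 0.0135
grasp_force: 29.9
```

```bash
python3 -c "
from h import *
intube();plan(*tubeT([-.042,0,.019],True));print(observe()['q'])"
```

```text
TCP in tube [-0.0444  0.0045  0.0911]
shift [-0.15  0.08  2.4 ] turn [ 0.   -0.03  0.05] (turn first, then shift in final axes)
[ 0.32941331  0.76420844  1.07772059 -0.41725227  1.56252487 -0.99463518]
```

Emit:
apply_moves:
  deltas:
    - [[-0.15,0.08,0.6,0,0,0],[0,0,0.6,0,0,0],[0,0,0.6,0,0,0],[0,0,0.4,0,0,0],[0,0,0,0,0,0],[0,0,0,0,0,0],[0,0,0,0,0,0]]

```text
time: 41.5
position: [0.6499, 0.1835, 0.1643]
tcp_rot: [-0.024, 0.091, 0.966, -0.24]
wrist_force: [0.2, -0.5, -0.1]
opening: 0.0134
grasp_force: 29.9
```

```bash
python3 -c "
from h import *
intube();plan(*tubeT([-.042,0,.019],True));print(observe()['wrist_force'])"
```

```text
TCP in tube [-0.0423 -0.0013  0.0269]
shift [0.04 0.01 0.26] turn [ 0.   -0.01  0.03] (turn first, then shift in final axes)
[ 0.16400536 -0.48635806 -0.14307858]
```

Emit:
apply_moves:
  deltas:
    - [[0.03,0,0.12,0,0,0],[0,0,0.11,0,0,0],[0,0,0,0,0,0],[0,0,0,0,0,0]]

```text
time: 41.83
position: [0.6474, 0.1807, 0.1569]
tcp_rot: [-0.025, 0.091, 0.966, -0.241]
wrist_force: [-0.3, 0.1, -1.2]
opening: 0.0133
grasp_force: 29.9
```

Emit:
apply_moves:
  deltas:
    - [[0,0,0.07,0,0,0],[0,0,0,0,0,0],[0,0,0,0,0,0]]

```text
time: 42.08
position: [0.6476, 0.1801, 0.1556]
tcp_rot: [-0.024, 0.091, 0.966, -0.241]
wrist_force: [0.7, 1.7, 2.0]
opening: 0.0136
grasp_force: 30.3
```

```bash
python3 -c "
from h import *
intube();print(observe()['wrist_force'])"
```

```text
TCP in tube [-0.0415  0.0003  0.0176]
[0.6970933  1.69499125 1.96317346]
```

Emit:
apply_moves:
  deltas:
    - [[0,0,0,0,0,0],[0,0,0,0,0,0],[0,0,0,0,0,0],[0,0,0,0,0,0]]
  grip: 0.1

```text
time: 42.42
position: [0.6472, 0.1794, 0.1548]
tcp_rot: [-0.025, 0.091, 0.966, -0.241]
wrist_force: [0.1, 0.2, -0.7]
opening: 0.0387
grasp_force: 0.1
```

Emit:
apply_moves:
  deltas:
    - [[0,0,-0.8,0,0,0],[0,0,-1,0,0,0],[0,0,-1,0,0,0],[0,0,0,-0.82,0,0],[0,0,0,-0.82,0,0],[0,0,0,-0.82,0,0],[0,0,0,-0.82,0,0],[0,0,0,-0.8,0,0]]

```text
time: 43.08
position: [0.6553, 0.2184, 0.2301]
tcp_rot: [-0.001, 0.094, 0.996, 0.002]
wrist_force: [-0.3, 0.1, -0.2]
opening: 0.0389
grasp_force: 0.0
```

Emit:
apply_moves:
  deltas:
    - [[0,0,0,0,0,0],[0,0,0,0,0,0],[0,0,0,0,0,0]]
  grip: -1

```text
time: 43.33
position: [0.6551, 0.2185, 0.229]
tcp_rot: [-0.002, 0.094, 0.996, -0.001]
wrist_force: [-0.3, 1.5, -0.2]
opening: 0.0732
grasp_force: 0.0
```

```bash
python3 -c "
from h import *
plan([.4508,-.0566,.16],psi(.629));print(observe()['q'])"
```

```text
shift [-10.9    3.41   2.3 ] turn [-0.05 -0.   19.37] (turn first, then shift in final axes)
[ 1.60446968e-01  6.23486581e-01  1.25059437e+00  8.90941921e-05
  1.27258606e+00 -1.22165316e+00]
```

Emit:
apply_moves:
  deltas:
    - [[0,0,0,0,0,0.97],[0,0,0,0,0,0.97],[0,0,0,0,0,0.97],[0,0,0,0,0,0.97],[0,0,0,0,0,0.97],[0,0,0,0,0,0.97],[0,0,0,0,0,0.97],[0,0,0,0,0,0.97]]

```text
time: 44.0
position: [0.6549, 0.22, 0.2284]
tcp_rot: [-0.002, 0.533, 0.846, -0.002]
wrist_force: [0.9, 0.3, -0.4]
opening: 0.0853
grasp_force: 0.0
```

Emit:
apply_moves:
  deltas:
    - [[0,0,0,0,0,0.97],[0,0,0,0,0,0.97],[0,0,0,0,0,0.97],[0,0,0,0,0,0.97],[0,0,0,0,0,0.97],[0,0,0,0,0,0.97],[0,0,0,0,0,0.97],[0,0,0,0,0,0.97]]

```text
time: 44.67
position: [0.6549, 0.22, 0.2284]
tcp_rot: [-0.001, 0.856, 0.517, -0.003]
wrist_force: [-0.7, 0.6, -0.7]
opening: 0.0854
grasp_force: 0.0
```

Emit:
apply_moves:
  deltas:
    - [[0,0,0,0,0,0.97],[0,0,0,0,0,0.97],[0,0,0,0,0,0.97],[0,0,0,0,0,0.94],[-0.99,0.31,0,0,0,0],[-0.99,0.31,0,0,0,0],[-0.99,0.31,0,0,0,0],[-0.99,0.31,0,0,0,0]]

```text
time: 45.33
position: [0.5801, 0.1191, 0.2288]
tcp_rot: [-0.001, 0.951, 0.311, -0.003]
wrist_force: [1.0, -0.5, -0.2]
opening: 0.0854
grasp_force: 0.0
```

Emit:
apply_moves:
  deltas:
    - [[-0.99,0.31,0,0,0,0],[-0.99,0.31,0.4,0,0,0],[-0.99,0.31,0.4,0,0,0],[-0.99,0.31,0.4,0,0,0],[-0.99,0.31,0.4,0,0,0],[-0.99,0.31,0.4,0,0,0],[-0.99,0.31,0.3,0,0,0],[0,0,0,0,0,0]]

```text
time: 46.0
position: [0.447, -0.0579, 0.1589]
tcp_rot: [-0.002, 0.951, 0.308, -0.006]
wrist_force: [-0.1, 0.3, 0.5]
opening: 0.0853
grasp_force: 0.0
```

Emit:
apply_moves:
  deltas:
    - [[0,0,0,0,0,0],[0,0,0,0,0,0],[0,0,0,0,0,0]]

```text
time: 46.25
position: [0.4521, -0.0557, 0.1611]
tcp_rot: [-0.001, 0.951, 0.31, -0.001]
wrist_force: [1.1, 0.6, -0.0]
opening: 0.0858
grasp_force: 0.0
```

```bash
python3 -c "
from h import *
from chk import chk
chk('c');snap('wrist','wM');find('wM',(.4508,-.0566));plan([.4508,-.0566,.012],psi(.629))
S=model('scene');a=cv2.imread('pics/scene0.png').astype(int);b=cv2.imread('pics/scene_c.png').astype(int)
d=np.abs(a-b).max(2)
print('\n'.join(' '.join('%3d'%v for v in r) for r in d[188:206,380:420]))
"
```

```text
scene
  tower at 0.2 (np.int64(411), np.int64(199)) diff 17.0
  tower at 0.16 (np.int64(402), np.int64(198)) diff 33.0
  tower at 0.12 (np.int64(393), np.int64(196)) diff 26.0
  tower at 0.08 (np.int64(384), np.int64(195)) diff 4.0
  tower at 0.04 (np.int64(374), np.int64(194)) diff 4.0
  tower at 0 (np.int64(364), np.int64(192)) diff 4.0
  tower at -0.037 (np.int64(354), np.int64(191)) diff 4.0
   ca (np.int64(312), np.int64(181)) 55.0
   cb (np.int64(192), np.int64(240)) 5.0
   cc (np.int64(243), np.int64(216)) 30.0
side
  tower at 0.2 (np.int64(211), np.int64(310)) diff 29.0
  tower at 0.16 (np.int64(216), np.int64(297)) diff 39.0
  tower at 0.12 (np.int64(221), np.int64(284)) diff 33.0
  tower at 0.08 (np.int64(227), np.int64(271)) diff 25.0
  tower at 0.04 (np.int64(232), np.int64(258)) diff 25.0
  tower at 0 (np.int64(237), np.int64(245)) diff 25.0
  tower at -0.037 (np.int64(242), np.int64(233)) diff 27.0
   ca (np.int64(309), np.int64(278)) 64.0
   cb (np.int64(329), np.int64(177)) 97.0
   cc (np.int64(321), np.int64(212)) 27.0
expected px [284. 196.]
blob [265, 177, 38, 48, 
[... 2410 characters left out ...]
  51  44  40  34  17   1   5  10   3   3   4   3   3   3   3
  4   4   5   4   5   5   5   5   5   5   5   5   6   4   3   6   6   6   5   1   3   5   8   2  18  22  20  20  15   3   4   4   5   0   3   4   3   4   2   4
  2   3   3   4   4   4   4   4   4   5   5   4   5   6   5   5   5   5   6   4   4   4   2   3   6   8   9   9   5   2   2   2   2   3   4   4   3   3   3   5
  3   3   3   4   2   3   4   3   3   3   4   3   3   4   3   4   4   4   5   5   4   5   6   5   6   5   6   5   6   5   4   6   5   5   4   4   3   3   4   4
  3   2   3   4   4   2   3   3   3   3   4   2   4   2   3   4   3   3   3   3   3   3   3   4   4   4   4   4   5   4   5   6   5   6   4   3   3   4   5   5
```

Emit:
apply_moves:
  deltas:
    - [[-0.03,0,0.5,0,0,0],[0,0,0.8,0,0,0],[0,0,0.9,0,0,0],[0,0,0.9,0,0,0],[0,0,0.9,0,0,0],[0,0,0.6,0,0,0],[0,0,0.3,0,0,0],[0,0,0,0,0,0]]

```text
time: 47.07
position: [0.4487, -0.0562, 0.0123]
tcp_rot: [-0.002, 0.951, 0.309, -0.003]
wrist_force: [-1.2, -0.1, 0.0]
opening: 0.0852
grasp_force: 0.0
```

Emit:
apply_moves:
  deltas:
    - [[0,0,0,0,0,0],[0,0,0,0,0,0],[0,0,0,0,0,0],[0,0,0,0,0,0],[0,0,0,0,0,0],[0,0,0,0,0,0],[0,0,0,0,0,0],[0,0,0,0,0,0]]
  grip: 1
  squeeze: 30

```text
time: 47.73
position: [0.4496, -0.057, 0.0145]
tcp_rot: [-0.001, 0.951, 0.309, -0.001]
wrist_force: [-0.4, 0.8, 6.4]
opening: 0.0134
grasp_force: 30.8
```

Emit:
apply_moves:
  deltas:
    - [[0,0,-1,0,0,0],[0,0,-1,0,0,0],[0,0,-1,0,0,0],[0,0,-1,0,0,0],[0,0,-1,0,0,0],[0,0,-1,0,0,0],[0,0,-1,0,0,0],[0,0,0,0,0,0]]

```text
time: 48.4
position: [0.4532, -0.0581, 0.2289]
tcp_rot: [0.003, 0.951, 0.309, 0.003]
wrist_force: [0.8, -0.4, -0.8]
opening: 0.0133
grasp_force: 30.0
```

```bash
python3 -c "
from h import *
yaw=np.load('tube.npy')[3]
cast(load('wM'),(283.7,202.5),(283.5,214.5))
p=tubeT([-.037,0,.09])[0];plan(p,psi(yaw));print(observe()['q'])"
```

```text
tower [ 0.4505 -0.0569] yaw x 0.626 dist 0.019
shift [10.3   4.85  0.38] turn [ 0.06 -0.01 -6.25] (turn first, then shift in final axes)
[-3.72340238e-01  3.03370547e-01  1.84621706e+00 -9.00579274e-04
  9.84876244e-01  5.70319134e-01]
```

Emit:
apply_moves:
  deltas:
    - [[0,0,0,0,0,-0.9],[0,0,0,0,0,-0.9],[0,0,0,0,0,-0.9],[0,0,0,0,0,-0.9],[0,0,0,0,0,-0.9],[0,0,0,0,0,-0.9],[0,0,0,0,0,-0.87],[0.94,0.44,0,0,0,0]]

```text
time: 49.07
position: [0.4655, -0.0338, 0.2225]
tcp_rot: [-0.003, 0.771, 0.637, -0.004]
wrist_force: [-0.4, 0.2, -1.2]
opening: 0.0134
grasp_force: 29.9
```

Emit:
apply_moves:
  deltas:
    - [[0.94,0.44,0,0,0,0],[0.94,0.44,0,0,0,0],[0.94,0.44,0,0,0,0],[0.94,0.44,0,0,0,0],[0.94,0.44,0,0,0,0],[0.94,0.44,0,0,0,0],[0.94,0.44,0,0,0,0],[0.94,0.44,0,0,0,0]]

```text
time: 49.73
position: [0.6144, 0.1711, 0.2217]
tcp_rot: [-0.002, 0.771, 0.637, -0.003]
wrist_force: [0.7, 0.2, -0.4]
opening: 0.0134
grasp_force: 29.9
```

Emit:
apply_moves:
  deltas:
    - [[0.94,0.44,0,0,0,0],[0.94,0.44,0,0,0,0],[0,0,0,0,0,0]]

```text
time: 49.98
position: [0.6535, 0.2249, 0.2212]
tcp_rot: [-0.002, 0.77, 0.638, 0.0]
wrist_force: [1.0, -1.1, -1.5]
opening: 0.0132
grasp_force: 29.9
```

Emit:
apply_moves:
  deltas:
    - [[0,0,0,0,-0.82,0],[0,0,0,0,-0.82,0],[0,0,0,0,-0.82,0],[0,0,0,0,-0.82,0],[0,0,0,0,-0.8,0],[0,0,0,0,0,0],[0,0,0,0,0,0],[0,0,0,0,0,0]]

```text
time: 50.65
position: [0.6508, 0.2194, 0.2224]
tcp_rot: [0.152, 0.748, 0.618, -0.188]
wrist_force: [-0.4, 0.4, -1.0]
opening: 0.0135
grasp_force: 29.9
```

```bash
python3 -c "
from h import *
intube();plan(*tubeT([-.037,0,.021]));print(observe()['q'])"
```

```text
TCP in tube [-0.0383  0.0047  0.0949]
shift [0.04 0.16 2.46] turn [-0.04  0.    0.04] (turn first, then shift in final axes)
[ 0.33761083  0.77059573  1.06238873 -0.41479625  1.57490072  0.58101347]
```

Emit:
apply_moves:
  deltas:
    - [[0.04,0.16,0.6,0,0,0],[0,0,0.6,0,0,0],[0,0,0.6,0,0,0],[0,0,0.5,0,0,0],[0,0,0,0,0,0],[0,0,0,0,0,0],[0,0,0,0,0,0]]

```text
time: 51.23
position: [0.6507, 0.188, 0.1632]
tcp_rot: [0.153, 0.748, 0.618, -0.187]
wrist_force: [0.4, -0.5, -0.4]
opening: 0.0135
grasp_force: 29.9
```

```bash
python3 -c "
from h import *
intube();plan(*tubeT([-.037,0,.0175]));print(observe()['wrist_force'])"
```

```text
TCP in tube [-0.0378 -0.0012  0.0281]
shift [ 0.03 -0.04  0.35] turn [-0.01 -0.01  0.02] (turn first, then shift in final axes)
[ 0.42143634 -0.5063997  -0.35508109]
```

Emit:
apply_moves:
  deltas:
    - [[0.02,-0.03,0.15,0,0,0],[0,0,0.12,0,0,0],[0,0,0,0,0,0],[0,0,0,0,0,0]]

```text
time: 51.57
position: [0.6481, 0.1856, 0.1542]
tcp_rot: [0.153, 0.748, 0.618, -0.188]
wrist_force: [0.1, 0.3, -0.7]
opening: 0.0134
grasp_force: 29.9
```

Emit:
apply_moves:
  deltas:
    - [[0,0,0.07,0,0,0],[0,0,0,0,0,0],[0,0,0,0,0,0]]

```text
time: 51.82
position: [0.6485, 0.185, 0.1529]
tcp_rot: [0.153, 0.748, 0.618, -0.188]
wrist_force: [-0.3, 1.7, 1.1]
opening: 0.0132
grasp_force: 30.3
```

```bash
python3 -c "
from h import *
intube();print(observe()['wrist_force'])"
```

```text
TCP in tube [-0.0359  0.0004  0.0175]
[-0.26798932  1.67989681  1.14315768]
```

Emit:
apply_moves:
  deltas:
    - [[0,0,0,0,0,0],[0,0,0,0,0,0],[0,0,0,0,0,0],[0,0,0,0,0,0],[0,0,0,0,0,0],[0,0,0,0,0,0]]
  grip: -1

```text
time: 52.32
position: [0.648, 0.1844, 0.1523]
tcp_rot: [0.153, 0.748, 0.618, -0.188]
wrist_force: [-0.4, -0.2, 0.4]
opening: 0.0842
grasp_force: 0.0
```

Emit:
apply_moves:
  deltas:
    - [[0,0,-0.8,0,0,0],[0,0,-1,0,0,0],[0,0,-1,0,0,0],[0,0,0,0,0.82,0],[0,0,0,0,0.82,0],[0,0,0,0,0.82,0],[0,0,0,0,0.82,0],[0,0,0,0,0.8,0]]

```text
time: 52.98
position: [0.6561, 0.2235, 0.2276]
tcp_rot: [-0.002, 0.771, 0.637, 0.001]
wrist_force: [-0.9, -0.9, -0.3]
opening: 0.0855
grasp_force: 0.0
```

Emit:
apply_moves:
  deltas:
    - [[0,0,0,0,0,0],[0,0,0,0,0,0],[0,0,0,0,0,0]]

```text
time: 53.23
position: [0.6559, 0.2235, 0.2265]
tcp_rot: [-0.001, 0.771, 0.637, -0.002]
wrist_force: [-0.8, 0.9, -0.6]
opening: 0.0856
grasp_force: 0.0
```

```bash
python3 -c "
from h import *
plan([.4525,-.2257,.16],down(-1.976));print(observe()['q'])"
```

```text
shift [-0.33 16.43  2.22] turn [-0.02  0.04 14.88] (turn first, then shift in final axes)
[1.67387816e-01 6.29248178e-01 1.24645523e+00 1.95026810e-04
 1.27080489e+00 3.57129066e-01]
```

Emit:
apply_moves:
  deltas:
    - [[0,0,0,0,0,0.99],[0,0,0,0,0,0.99],[0,0,0,0,0,0.99],[0,0,0,0,0,0.99],[0,0,0,0,0,0.99],[0,0,0,0,0,0.99],[0,0,0,0,0,0.99],[0,0,0,0,0,0.99]]

```text
time: 53.9
position: [0.6557, 0.225, 0.2258]
tcp_rot: [-0.0, 0.977, 0.212, -0.003]
wrist_force: [-0.2, -0.1, -0.3]
opening: 0.0857
grasp_force: 0.0
```

Emit:
apply_moves:
  deltas:
    - [[0,0,0,0,0,0.99],[0,0,0,0,0,0.99],[0,0,0,0,0,0.99],[0,0,0,0,0,0.99],[0,0,0,0,0,0.99],[0,0,0,0,0,0.99],[0,0,0,0,0,0.99],[0,0.9,0,0,0,0]]

```text
time: 54.57
position: [0.6467, 0.2035, 0.2258]
tcp_rot: [-0.001, 0.98, -0.198, -0.001]
wrist_force: [0.3, -0.3, -0.4]
opening: 0.0858
grasp_force: 0.0
```

Emit:
apply_moves:
  deltas:
    - [[-0.02,0.97,0,0,0,0],[-0.02,0.97,0,0,0,0],[-0.02,0.97,0,0,0,0],[-0.02,0.97,0,0,0,0],[-0.02,0.97,0,0,0,0],[-0.02,0.97,0,0,0,0],[-0.02,0.97,0,0,0,0],[-0.02,0.97,0,0,0,0]]

```text
time: 55.23
position: [0.5499, -0.014, 0.2265]
tcp_rot: [0.001, 0.98, -0.198, -0.003]
wrist_force: [-0.1, -0.8, -0.1]
opening: 0.0856
grasp_force: 0.0
```

Emit:
apply_moves:
  deltas:
    - [[-0.02,0.97,0.2,0,0,0],[-0.02,0.97,0.3,0,0,0],[-0.02,0.97,0.3,0,0,0],[-0.02,0.97,0.3,0,0,0],[-0.02,0.97,0.3,0,0,0],[-0.02,0.97,0.3,0,0,0],[-0.02,0.97,0.3,0,0,0],[-0.02,0.97,0.3,0,0,0]]

```text
time: 55.9
position: [0.4549, -0.2271, 0.1574]
tcp_rot: [0.0, 0.98, -0.198, -0.003]
wrist_force: [0.6, 0.6, 0.2]
opening: 0.0854
grasp_force: 0.0
```

Emit:
apply_moves:
  deltas:
    - [[0,0,0,0,0,0],[0,0,0,0,0,0],[0,0,0,0,0,0],[0,0,0,0,0,0]]

```text
time: 56.23
position: [0.4552, -0.2253, 0.1581]
tcp_rot: [0.0, 0.98, -0.198, -0.002]
wrist_force: [-0.8, 0.6, -0.2]
opening: 0.0855
grasp_force: 0.0
```

```bash
python3 -c "
from h import *
from chk import chk
chk('d');snap('wrist','wN');find('wN',(.4525,-.2257));plan([.4525,-.2257,.012],down(-1.976))
"
```

```text
scene
  tower at 0.2 (np.int64(411), np.int64(199)) diff 18.0
  tower at 0.16 (np.int64(402), np.int64(198)) diff 33.0
  tower at 0.12 (np.int64(393), np.int64(196)) diff 36.0
  tower at 0.08 (np.int64(384), np.int64(195)) diff 31.0
  tower at 0.04 (np.int64(374), np.int64(194)) diff 7.0
  tower at 0 (np.int64(364), np.int64(192)) diff 7.0
  tower at -0.037 (np.int64(354), np.int64(191)) diff 7.0
   ca (np.int64(312), np.int64(181)) 55.0
   cb (np.int64(192), np.int64(240)) 21.0
   cc (np.int64(243), np.int64(216)) 56.0
side
  tower at 0.2 (np.int64(211), np.int64(310)) diff 26.0
  tower at 0.16 (np.int64(216), np.int64(297)) diff 35.0
  tower at 0.12 (np.int64(221), np.int64(284)) diff 30.0
  tower at 0.08 (np.int64(227), np.int64(271)) diff 28.0
  tower at 0.04 (np.int64(232), np.int64(258)) diff 20.0
  tower at 0 (np.int64(237), np.int64(245)) diff 20.0
  tower at -0.037 (np.int64(242), np.int64(233)) diff 22.0
   ca (np.int64(309), np.int64(278)) 64.0
   cb (np.int64(329), np.int64(177)) 20.0
   cc (np.int64(321), np.int64(212)) 56.0
expected px [285. 197.]
blob [250, 174, 51, 38, 1607] rect [275.  192.5] [37. 50.] 90.0 holes [([285.1, 188.6], 133, [17, 8]), ([261.3, 192.4], 39, [7, 7]), ([285.3, 202.6], 71, [10, 10]), ([269.0, 210.2], 21, [17, 2])]
shift [-0.07  0.04  4.88] turn [0.01 0.03 0.05] (turn first, then shift in final axes)
```

Emit:
apply_moves:
  deltas:
    - [[-0.05,0,0.5,0,0,0],[0,0,0.8,0,0,0],[0,0,0.9,0,0,0],[0,0,0.9,0,0,0],[0,0,0.9,0,0,0],[0,0,0.6,0,0,0],[0,0,0.25,0,0,0],[0,0,0,0,0,0]]
  grip: -0.2

```text
time: 57.05
position: [0.4518, -0.2247, 0.0112]
tcp_rot: [-0.001, 0.98, -0.199, -0.004]
wrist_force: [-0.4, 0.2, 1.3]
opening: 0.0511
grasp_force: 0.0
```

Emit:
apply_moves:
  deltas:
    - [[0,0,0,0,0,0],[0,0,0,0,0,0],[0,0,0,0,0,0],[0,0,0,0,0,0],[0,0,0,0,0,0],[0,0,0,0,0,0],[0,0,0,0,0,0],[0,0,0,0,0,0]]
  grip: 1
  squeeze: 30

```text
time: 57.72
position: [0.4532, -0.2263, 0.0139]
tcp_rot: [0.001, 0.98, -0.199, -0.001]
wrist_force: [0.7, 1.4, 7.6]
opening: 0.0133
grasp_force: 30.7
```

Emit:
apply_moves:
  deltas:
    - [[0,0,-1,0,0,0],[0,0,-1,0,0,0],[0,0,-1,0,0,0],[0,0,-1,0,0,0],[0,0,-1,0,0,0],[0,0,-1,0,0,0],[0,0,-1,0,0,0],[0,0,0,0,0,0]]

```text
time: 58.38
position: [0.456, -0.228, 0.2285]
tcp_rot: [0.003, 0.98, -0.199, 0.003]
wrist_force: [0.3, 0.0, -0.0]
opening: 0.0132
grasp_force: 29.8
```

Emit:
apply_moves:
  deltas:
    - [[0,0,0,0,0,0],[0,0,0,0,0,0]]

```text
time: 58.55
position: [0.4524, -0.2253, 0.222]
tcp_rot: [-0.0, 0.98, -0.199, -0.003]
wrist_force: [-0.4, 0.6, -1.9]
opening: 0.0137
grasp_force: 29.7
```

```bash
python3 -c "
from h import *
yaw=np.load('tube.npy')[3]
p=tubeT([-.042,0,.09])[0];plan(p,down(yaw));print(observe()['q'])"
```

```text
shift [-3.81 15.63  0.07] turn [ 0.07  0.   24.44] (turn first, then shift in final axes)
[-0.68212887  0.38246186  1.73473821 -0.00251525  1.02988574  1.29112912]
```

Emit:
apply_moves:
  deltas:
    - [[0,0,0,0,0,-1],[0,0,0,0,0,-1],[0,0,0,0,0,-1],[0,0,0,0,0,-1],[0,0,0,0,0,-1],[0,0,0,0,0,-1],[0,0,0,0,0,-1],[0,0,0,0,0,-1]]

```text
time: 59.22
position: [0.4519, -0.2249, 0.2202]
tcp_rot: [-0.003, 0.96, 0.279, -0.004]
wrist_force: [0.1, 0.4, -1.0]
opening: 0.0134
grasp_force: 29.7
```

Emit:
apply_moves:
  deltas:
    - [[0,0,0,0,0,-1],[0,0,0,0,0,-1],[0,0,0,0,0,-1],[0,0,0,0,0,-1],[0,0,0,0,0,-1],[0,0,0,0,0,-1],[0,0,0,0,0,-1],[0,0,0,0,0,-1]]

```text
time: 59.88
position: [0.4519, -0.2249, 0.2202]
tcp_rot: [-0.005, 0.723, 0.691, -0.002]
wrist_force: [-0.3, 0.7, -1.1]
opening: 0.0134
grasp_force: 29.7
```

Emit:
apply_moves:
  deltas:
    - [[0,0,0,0,0,-1],[0,0,0,0,0,-1],[0,0,0,0,0,-1],[0,0,0,0,0,-1],[0,0,0,0,0,-1],[0,0,0,0,0,-1],[0,0,0,0,0,-1],[0,0,0,0,0,-1]]

```text
time: 60.55
position: [0.4519, -0.2249, 0.2202]
tcp_rot: [-0.005, 0.323, 0.947, 0.001]
wrist_force: [0.2, -0.3, -1.5]
opening: 0.0132
grasp_force: 29.7
```

Emit:
apply_moves:
  deltas:
    - [[0,0,0,0,0,-1],[0,0,0,0,0,-1],[0,0,0,0,0,-1],[0,0,0,0,0,-0.93],[-0.24,0.98,0,0,0,0],[-0.24,0.98,0,0,0,0],[-0.24,0.98,0,0,0,0],[-0.24,0.98,0,0,0,0]]

```text
time: 61.22
position: [0.5027, -0.1143, 0.22]
tcp_rot: [-0.005, 0.096, 0.995, 0.001]
wrist_force: [0.6, 0.0, -2.2]
opening: 0.0136
grasp_force: 29.7
```

Emit:
apply_moves:
  deltas:
    - [[-0.24,0.98,0,0,0,0],[-0.24,0.98,0,0,0,0],[-0.24,0.98,0,0,0,0],[-0.24,0.98,0,0,0,0],[-0.24,0.98,0,0,0,0],[-0.24,0.98,0,0,0,0],[-0.24,0.98,0,0,0,0],[-0.24,0.98,0,0,0,0]]

```text
time: 61.88
position: [0.6039, 0.1055, 0.2192]
tcp_rot: [-0.005, 0.095, 0.995, -0.0]
wrist_force: [-0.1, -0.3, -1.1]
opening: 0.0132
grasp_force: 29.7
```

Emit:
apply_moves:
  deltas:
    - [[-0.24,0.98,0,0,0,0],[-0.24,0.98,0,0,0,0],[-0.24,0.98,0,0,0,0],[-0.24,0.9,0,0,0,0],[0,0,0,0,0,0],[0,0,0,0,0,0],[0,0,0,0,0,0]]

```text
time: 62.47
position: [0.6537, 0.2111, 0.2194]
tcp_rot: [-0.005, 0.095, 0.995, -0.001]
wrist_force: [0.0, -0.4, -0.1]
opening: 0.0135
grasp_force: 29.8
```

```bash
python3 -c "
from h import *
yaw=np.load('tube.npy')[3]
p=tubeT([-.042,0,.09])[0];plan(p,down(yaw));print(observe()['q'])"
```

```text
shift [-0.01  0.07 -0.01] turn [-0.02 -0.08  0.01] (turn first, then shift in final axes)
[ 1.49641184e-01  6.29357060e-01  1.26718868e+00  9.48654053e-04
  1.25455803e+00 -1.23058324e+00]
```

Now I tilt, check and descend.

Emit:
apply_moves:
  deltas:
    - [[0,0,0,0.82,0,0],[0,0,0,0.82,0,0],[0,0,0,0.82,0,0],[0,0,0,0.82,0,0],[0,0,0,0.78,0,0],[0,0,0,0,0,0],[0,0,0,0,0,0],[0,0,0,0,0,0]]

```text
time: 63.13
position: [0.655, 0.2103, 0.2217]
tcp_rot: [-0.026, 0.093, 0.966, -0.239]
wrist_force: [0.5, -0.6, -0.7]
opening: 0.0134
grasp_force: 29.9
```

```bash
python3 -c "
from h import *
intube();plan(*tubeT([-.042,0,.022],True))"
```

```text
TCP in tube [-0.0452 -0.0012  0.0904]
shift [0.04 0.11 2.28] turn [ 0.02 -0.04  0.02] (turn first, then shift in final axes)
```

Emit:
apply_moves:
  deltas:
    - [[0,0.1,0.6,0,0,0],[0,0,0.6,0,0,0],[0,0,0.6,0,0,0],[0,0,0.4,0,0,0],[0,0,0,0,0,0],[0,0,0,0,0,0],[0,0,0,0,0,0]]

```text
time: 63.72
position: [0.6505, 0.1838, 0.1637]
tcp_rot: [-0.024, 0.093, 0.966, -0.239]
wrist_force: [-0.1, -0.5, -1.0]
opening: 0.0134
grasp_force: 29.9
```

```bash
python3 -c "
from h import *
intube();plan(*tubeT([-.042,0,.017],True));print(observe()['wrist_force'])"
```

```text
TCP in tube [-0.0416 -0.0019  0.0266]
shift [ 0.06 -0.01  0.32] turn [ 0.02 -0.02  0.01] (turn first, then shift in final axes)
[-0.0584932  -0.47347143 -0.96645952]
```

Emit:
apply_moves:
  deltas:
    - [[0.04,0,0.12,0,0,0],[0,0,0.12,0,0,0],[0,0,0,0,0,0],[0,0,0,0,0,0]]

```text
time: 64.05
position: [0.6477, 0.1811, 0.1559]
tcp_rot: [-0.025, 0.092, 0.966, -0.24]
wrist_force: [0.3, -0.7, -2.3]
opening: 0.0134
grasp_force: 30.0
```

Emit:
apply_moves:
  deltas:
    - [[0,0,0.07,0,0,0],[0,0,0,0,0,0],[0,0,0,0,0,0]]

```text
time: 64.3
position: [0.648, 0.1805, 0.1547]
tcp_rot: [-0.025, 0.092, 0.966, -0.24]
wrist_force: [-0.3, 1.6, 1.3]
opening: 0.0132
grasp_force: 30.4
```

```bash
python3 -c "
from h import *
intube();print(observe()['wrist_force'])"
```

```text
TCP in tube [-0.0407  0.      0.0169]
[-0.30622215  1.58114473  1.28842923]
```

Emit:
apply_moves:
  deltas:
    - [[0,0,0,0,0,0],[0,0,0,0,0,0],[0,0,0,0,0,0],[0,0,0,0,0,0]]
  grip: 0.1

```text
time: 64.63
position: [0.6475, 0.1798, 0.1539]
tcp_rot: [-0.025, 0.092, 0.966, -0.24]
wrist_force: [0.4, 0.3, -0.4]
opening: 0.0385
grasp_force: 0.1
```

Emit:
apply_moves:
  deltas:
    - [[0,0,-0.8,0,0,0],[0,0,-1,0,0,0],[0,0,-1,0,0,0],[0,0,0,-0.82,0,0],[0,0,0,-0.82,0,0],[0,0,0,-0.82,0,0],[0,0,0,-0.82,0,0],[0,0,0,-0.8,0,0]]

```text
time: 65.3
position: [0.6557, 0.2185, 0.2293]
tcp_rot: [-0.001, 0.095, 0.995, 0.004]
wrist_force: [-0.3, -0.4, -0.5]
opening: 0.0385
grasp_force: 0.0
```

Emit:
apply_moves:
  deltas:
    - [[0,0,0,0,0,0],[0,0,0,0,0,0],[0,0,0,0,0,0]]
  grip: -1

```text
time: 65.55
position: [0.6555, 0.2187, 0.2282]
tcp_rot: [-0.002, 0.095, 0.995, 0.001]
wrist_force: [0.0, -0.0, 0.9]
opening: 0.0732
grasp_force: 0.0
```

```bash
python3 -c "
from h import *
plan([.6046,-.2465,.14],psi(1.807))"
```

```text
shift [-14.68  -5.28   2.94] turn [-0.02 -0.04  9.53] (turn first, then shift in final axes)
```

Emit:
apply_moves:
  deltas:
    - [[0,0,0,0,0,0.95],[0,0,0,0,0,0.95],[0,0,0,0,0,0.95],[0,0,0,0,0,0.95],[0,0,0,0,0,0.95],[0,0,0,0,0,0.95],[0,0,0,0,0,0.95],[0,0,0,0,0,0.95]]

```text
time: 66.22
position: [0.6552, 0.2202, 0.2276]
tcp_rot: [-0.003, 0.525, 0.851, -0.001]
wrist_force: [0.5, 0.4, 0.4]
opening: 0.0852
grasp_force: 0.0
```

Emit:
apply_moves:
  deltas:
    - [[0,0,0,0,0,0.95],[0,0,0,0,0,0.98],[-0.98,-0.35,0,0,0,0],[-0.98,-0.35,0,0,0,0],[-0.98,-0.35,0,0,0,0],[-0.98,-0.35,0,0,0,0],[-0.98,-0.35,0,0,0,0],[-0.98,-0.35,0,0,0,0]]

```text
time: 66.88
position: [0.6355, 0.0324, 0.2273]
tcp_rot: [-0.003, 0.618, 0.786, -0.001]
wrist_force: [0.1, -0.1, 0.1]
opening: 0.0858
grasp_force: 0.0
```

Emit:
apply_moves:
  deltas:
    - [[-0.98,-0.35,0,0,0,0],[-0.98,-0.35,0,0,0,0],[-0.98,-0.35,0,0,0,0],[-0.98,-0.35,0,0,0,0],[-0.98,-0.35,0.5,0,0,0],[-0.98,-0.35,0.5,0,0,0],[-0.98,-0.35,0.6,0,0,0],[-0.98,-0.35,0.6,0,0,0]]

```text
time: 67.55
position: [0.6094, -0.2162, 0.1602]
tcp_rot: [-0.002, 0.618, 0.786, -0.001]
wrist_force: [1.2, 0.8, 0.1]
opening: 0.0856
grasp_force: 0.0
```

Emit:
apply_moves:
  deltas:
    - [[-0.98,-0.35,0.6,0,0,0],[0,0,0,0,0,0],[0,0,0,0,0,0],[0,0,0,0,0,0],[0,0,0,0,0,0]]

```text
time: 67.97
position: [0.6061, -0.2452, 0.1436]
tcp_rot: [-0.002, 0.618, 0.786, 0.0]
wrist_force: [0.6, 0.4, -0.0]
opening: 0.0851
grasp_force: 0.0
```

```bash
python3 -c "
from h import *
from chk import chk
chk('e')
plan([.6046,-.2465,.037],psi(1.807));snap('wrist','wO')
im=cv2.imread('pics/raw_wO.png');g=cv2.cvtColor(im,cv2.COLOR_BGR2GRAY)
m=load('wO');print(proj(m,[.6046,-.2465,.07]));u,v=proj(m,[.6046,-.2465,.07]).round().astype(int)
print(g[v-24:v+40:3,u-30:u+31:3])
"
```

```text
scene
  tower at 0.2 (np.int64(411), np.int64(199)) diff 18.0
  tower at 0.16 (np.int64(402), np.int64(198)) diff 33.0
  tower at 0.12 (np.int64(393), np.int64(196)) diff 36.0
  tower at 0.08 (np.int64(384), np.int64(195)) diff 36.0
  tower at 0.04 (np.int64(374), np.int64(194)) diff 34.0
  tower at 0 (np.int64(364), np.int64(192)) diff 8.0
  tower at -0.037 (np.int64(354), np.int64(191)) diff 7.0
   ca (np.int64(312), np.int64(181)) 56.0
   cb (np.int64(192), np.int64(240)) 91.0
   cc (np.int64(243), np.int64(216)) 56.0
side
  tower at 0.2 (np.int64(211), np.int64(310)) diff 26.0
  tower at 0.16 (np.int64(216), np.int64(297)) diff 35.0
  tower at 0.12 (np.int64(221), np.int64(284)) diff 30.0
  tower at 0.08 (np.int64(227), np.int64(271)) diff 39.0
  tower at 0.04 (np.int64(232), np.int64(258)) diff 26.0
  tower at 0 (np.int64(237), np.int64(245)) diff 20.0
  tower at -0.037 (np.int64(242), np.int64(233)) diff 21.0
   ca (np.int64(309), np.int64(278)) 64.0
   cb (np.int64(329), np.int64(177)) 64.0
   cc (np.int64(321), np.int64(212)) 59.0
shift [-0.03 -0.06  3.56] turn [-0.02 -0.03  
[... 1331 characters left out ...]
0 180 181 179 180 174 176 182 181 182 181 180 180 185 187 185
   89  88  88]
 [ 85  76  48 179 180 177 180 174 177 182 181 181 181 179 177 184 187 186
   77  89  88]
 [ 85  84  50 176 180 177 180 173 177 180 179 180 179 177 176 183 186 184
   80  89  87]
 [ 84  85  46  60  63  63  65  68  72  73  75 117  88  87  89 159  93  96
   84  87  86]
 [ 85  84  48  54  55  53  54  54  54  54  55  54  53  56  52  53  55  53
   78  85  88]
 [ 84  84 118 179 180 180 181 181 182 181 182 182 181 181 183 182 183 155
  120  87  87]
 [ 84  86 118 178 179 179 178 180 180 182 180 181 180 180 181 181 181 181
  140  87  84]
 [ 83  84 115 178 178 179 179 179 180 180 180 179 180 180 180 181 180 181
  135  85  84]]
```

All four castings show in the tube and the tray is clear. The post is where expected, so I'll shut the empty caliper.

Emit:
apply_moves:
  deltas:
    - [[-0.03,-0.05,0.8,0,0,0],[0,0,0.9,0,0,0],[0,0,0.9,0,0,0],[0,0,0.6,0,0,0],[0,0,0.3,0,0,0],[0,0,0,0,0,0],[0,0,0,0,0,0]]

```text
time: 68.7
position: [0.604, -0.2475, 0.0385]
tcp_rot: [-0.002, 0.619, 0.786, 0.0]
wrist_force: [-0.4, -0.2, 0.3]
opening: 0.0857
grasp_force: 0.0
```

Emit:
apply_moves:
  deltas:
    - [[0,0,0,0,0,0],[0,0,0,0,0,0],[0,0,0,0,0,0],[0,0,0,0,0,0],[0,0,0,0,0,0],[0,0,0,0,0,0],[0,0,0,0,0,0],[0,0,0,0,0,0]]
  grip: 1
  squeeze: 25

```text
time: 69.37
position: [0.6047, -0.2479, 0.0386]
tcp_rot: [-0.001, 0.619, 0.785, 0.001]
wrist_force: [2.6, 1.8, 1.6]
opening: 0.0132
grasp_force: 26.6
```

Emit:
apply_moves:
  deltas:
    - [[-0.3,0,0,0,0,0],[-0.3,0,0,0,0,0],[-0.3,0,0,0,0,0],[-0.3,0,0,0,0,0],[-0.3,0,0,0,0,0],[-0.3,0,0,0,0,0],[-0.3,0,0,0,0,0],[0,0,0,0,0,0]]

```text
time: 70.03
position: [0.6194, -0.3126, 0.0385]
tcp_rot: [-0.0, 0.619, 0.785, -0.0]
wrist_force: [3.8, -0.1, 5.0]
opening: 0.0128
grasp_force: 27.0
```

Emit:
apply_moves:
  deltas:
    - [[-0.05,0,0,0,0,0],[-0.05,0,0,0,0,0],[-0.03,0,0,0,0,0],[0,0,0,0,0,0],[0,0,0,0,0,0]]

```text
time: 70.45
position: [0.6196, -0.3136, 0.0386]
tcp_rot: [-0.002, 0.619, 0.785, -0.0]
wrist_force: [2.5, 1.2, 5.4]
opening: 0.0129
grasp_force: 27.0
```

Emit:
apply_moves:
  deltas:
    - [[-0.05,0,0,0,0,0],[-0.04,0,0,0,0,0],[0,0,0,0,0,0],[0,0,0,0,0,0]]

```text
time: 70.78
position: [0.6197, -0.314, 0.0385]
tcp_rot: [-0.003, 0.619, 0.785, 0.001]
wrist_force: [1.5, 5.9, 8.5]
opening: 0.0133
grasp_force: 27.3
```

Emit:
apply_moves:
  deltas:
    - [[0,0,0,0,0,0],[0,0,0,0,0,0],[0,0,0,0,0,0],[0,0,0,0,0,0],[0,0,0,0,0,0],[0,0,0,0,0,0]]
  grip: -1

```text
time: 71.28
position: [0.6192, -0.3156, 0.0372]
tcp_rot: [-0.003, 0.619, 0.785, -0.0]
wrist_force: [-0.4, 0.0, 0.4]
opening: 0.0833
grasp_force: 0.0
```

Emit:
apply_moves:
  deltas:
    - [[0,0,-1,0,0,0],[0,0,-1,0,0,0],[0,0,-1,0,0,0],[0,0,-1,0,0,0],[0.5,0,-1,0,0,0],[0.5,0,0,0,0,0],[0,0,0,0,0,0],[0,0,0,0,0,0]]

```text
time: 71.95
position: [0.6129, -0.2862, 0.1878]
tcp_rot: [-0.003, 0.618, 0.786, -0.0]
wrist_force: [0.5, 0.5, -0.7]
opening: 0.0856
grasp_force: 0.0
```

Emit:
apply_moves:
  deltas:
    - [[0,0,0,0,0,0],[0,0,0,0,0,0],[0,0,0,0,0,0]]

```text
time: 72.2
position: [0.6128, -0.2872, 0.1863]
tcp_rot: [-0.004, 0.619, 0.785, -0.0]
wrist_force: [0.4, -0.1, 0.3]
opening: 0.0851
grasp_force: 0.0
```

```bash
python3 -c "
from h import *
from chk import chk
chk('f');snap('wrist','wP')
im=cv2.imread('pics/raw_wP.png');g=cv2.cvtColor(im,cv2.COLOR_BGR2GRAY);m=load('wP')
xg=np.array([np.cos(-1.335),np.sin(-1.335)])
for off in(-.012,-.008,.008,.012):
  yg=np.array([-xg[1],xg[0]])
  # sample grey along gauge x at z=.041
  print(off,[int(g[tuple(proj(m,[*(np.array([.6048,-.2465])+xg*(.065+s/1000)+yg*off),.041])[::-1].round().astype(int))]) for s in range(25,70)])
S=model('scene');a=cv2.imread('pics/scene0.png').astype(int);b=cv2.imread('pics/scene_f.png').astype(int)
d=np.abs(a-b).max(2);d[:175]=0
n,l,s,c=cv2.connectedComponentsWithStats((d>35).astype(np.uint8))
for i in range(1,n):
  if s[i,4]>8:print(s[i],c[i].round())
"
```

```text
scene
  tower at 0.2 (np.int64(411), np.int64(199)) diff 19.0
  tower at 0.16 (np.int64(402), np.int64(198)) diff 33.0
  tower at 0.12 (np.int64(393), np.int64(196)) diff 36.0
  tower at 0.08 (np.int64(384), np.int64(195)) diff 36.0
  tower at 0.04 (np.int64(374), np.int64(194)) diff 37.0
  tower at 0 (np.int64(364), np.int64(192)) diff 10.0
  tower at -0.037 (np.int64(354), np.int64(191)) diff 9.0
   ca (np.int64(312), np.int64(181)) 56.0
   cb (np.int64(192), np.int64(240)) 106.0
   cc (np.int64(243), np.int64(216)) 56.0
side
  tower at 0.2 (np.int64(211), np.int64(310)) diff 25.0
  tower at 0.16 (np.int64(216), np.int64(297)) diff 33.0
  tower at 0.12 (np.int64(221), np.int64(284)) diff 29.0
  tower at 0.08 (np.int64(227), np.int64(271)) diff 38.0
  tower at 0.04 (np.int64(232), np.int64(258)) diff 24.0
  tower at 0 (np.int64(237), np.int64(245)) diff 18.0
  tower at -0.037 (np.int64(242), np.int64(233)) diff 19.0
   ca (np.int64(309), np.int64(278)) 65.0
   cb (np.int64(329), np.int64(177)) 58.0
   cc (np.int64(321), np.int64(212)) 56.0
-0.012 [177, 176, 177, 175, 176, 176, 176, 
[... 604 characters left out ...]
3]
0.012 [185, 185, 185, 185, 185, 185, 185, 185, 100, 54, 55, 53, 60, 109, 179, 179, 179, 179, 179, 178, 178, 178, 177, 178, 178, 177, 177, 176, 177, 178, 176, 176, 176, 163, 47, 47, 32, 21, 22, 19, 25, 26, 40, 50, 50]
[ 137  175  122  112 5775] [197. 214.]
[306 175  15  14 132] [313. 182.]
[382 189   6   7  25] [384. 192.]
[391 191   7   3  14] [394. 192.]
[400 192   7   3  15] [403. 193.]
[370 195  12   4  30] [375. 196.]
[409 194   4   5  12] [410. 196.]
[384 197   8   3  17] [388. 198.]
[394 198   7   3  17] [397. 199.]
[403 199   6   3  15] [405. 200.]
[232 210  16  15 156] [240. 218.]
[292 249  11  14  88] [297. 257.]
[184 286  15  11  80] [190. 292.]
[170 294  16  14  87] [177. 302.]
```

The jaw and anvil tops now read as one unbroken surface, so the caliper is shut. Four towers stand evenly spaced in the tube, and the bystanders show no change outside the area the arm covers.

```bash
python3 -c "
from rig import job
print(job.close_job())"
```

```text
the job is handed in; nothing more can be done
None
```

I handed the job in: the sample was checked in the caliper and loaded first, the other three castings are behind it in the tube, and the caliper is shut. This rests on camera and force readings; `close_job` returned no verdict.

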